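# Fetch the vial basket from the rinse tank with the hook rod

### The arm

A 6-joint arm with a two-finger parallel gripper is mounted at the origin on the work surface. World frame = base frame: x ahead of the robot, y to its left, z up, the work surface at z = 0. Lengths are in m, angles in degrees, forces in N, time in s.
With the tool pointing down it reaches from about 0.375 to 0.9 m from the base axis. Payload 3.1 kg.
Tool frame: the origin (TCP) lies on the centre line of the jaws, within the pads' length; the fingertips stand 25 mm ahead of it and the grasp point (between the pads) lies 6 mm ahead of it; z points along the fingers, y is the line along which they close (so a half turn about z gives the same grasp; the last joint's range is limited). The gripper opens to 87 mm and grips with 3 to 60 N. Pads are 19 mm wide; open, the fingers measure 117 mm over their backs; the gripper's body (75 mm by 190 mm) begins 51 mm behind the grasp point.
Start: joints at [54.517, 30.224, 82.088, -0, 67.689, -10.227], TCP at [0.267, 0.565, 0.248] pointing down, gripper open.
Joint ranges: [-176.69, 176.69], [-43.24, 126.21], [12.49, 139.97], [-82, 262], [0, 151.66], [-163.58, 163.58]. Speed limits (degrees/s): [159.86, 159.86, 180, 180, 180, 180].

### API

Orientations are given as a 3x3 rotation matrix whose columns are the frame's x, y, z axes.
In Python, from rig import bot, cams, models gives the robot as it stands. The module is installed in compiled form; this text tells all that it offers.
- The arm moves only by the shell command python3 -m handwheel 'ROWS' [OPENING]. ROWS is JSON, a list of rows, each a list of 6 numbers: the shift along the world's x, y, z each as a share of 1 m, from -1 to 1, then the turn, a rotation vector about the world's x, y, z each as a share of 2 rad, from -1 to 1. In form: [[dx, dy, dz, wx, wy, wz], ...]. A call has exactly 8 rows; each row is the pose to reach, as a shift and turn from the pose commanded when the call began; what a row does not reach only later rows make up. A row lasts 1/12 s, in which the tool goes at most 41.7 mm and 7.16 degrees, less where a joint would pass 70% of its speed; a pose out of reach is approached as far as the arm can. A call with a number of a shift or a turn outside -1 to 1 is refused whole. A call with a gripper value outside its range is refused whole. OPENING is the opening, from -1 (shut) to 1 (fully open), so that 0 is half open, set as the call begins (- or left out, the last holds). The fingers move at their own pace and stop on an object; the grip force is fixed at half the most. Time passes only in rows, so rows that repeat a pose let the fingers close, or fill a call up. It gives the time, the measured TCP pose, the force, the opening and the grip force at its end, in the units of the state.
- bot.read_state(): the state, without advancing time (a new reading comes with each control period).
- cams.capture(name): name is "scene" or "side" or "wrist"; returns (picture, depth): 480x640x3 uint8, blue, green, red; 480x640 float32, m along the optical axis (not along the pixel's ray), 0 where there is no reading.
- cams.calibration(name): a dict with "mtx" (3x3 intrinsics, pixels), "R" (3x3) and "t" (3): a world point X has camera coordinates R X + t; the wrist camera has in their place "tool_from_camera" (4x4, takes a point from camera to tool coordinates, whose origin is the TCP and whose axes are the flange's). Camera axes: x right, y down, z forward; pixel columns grow to the right and rows downward; lengths in m; the calibration is good to about 2 mm. A picture is of the moment at which its call begins: read the wrist's pose just before it. calibration takes no time and is no camera call.
- bot.hand_in(): hands the job in; it is judged then, once.
Trained networks look in the newest picture that a camera, given by its name, has taken for a name from the list of things; names that differ only in an ending like _2 or _b are one class to them, and where a whole thing is asked for, a point or a joint stands for the part that bears it (a point fixed in the world has none). Each returns a list of dicts, best first, with "conf" (0 to 1); they miss things now and then, are a little off and sometimes report something else, mostly with a low value. They report only what shows in the picture. A call takes as long as a camera call. They do not tell look-alikes from the thing itself.
- models.spot_in(query, camera): "position" ([column, row] in pixels, amid what is visible of it).
- models.tip_of(query, camera): "position" ([column, row] in pixels: a listed point, or the origin of a listed thing).
The state is a dict: "time_s": time; "joint_positions": joint angles; "qvel": joint speeds; "tau": joint torques, N m; "position": TCP position; "tcp_rot": TCP orientation; "force": force on the tool from outside, world axes, zero at the start; "moment": the same for the moment, N m; "opening": opening from 0.0 (shut) to 1.0 (fully open); "grasp_force": force on a finger pad.
Only numpy, scipy, OpenCV 4.12 (cv2) and the standard library are available. Lean on these libraries where they do the work, as an engineer would, in place of code of your own. Each camera call takes 0.05 s, during which the arm holds its last target. There are 200 camera calls.

### The job

Take the hook rod from its stand and use its hook to fetch the vial basket that hangs deep inside the clear rinse tank: draw it gently along its rails towards the tank's blue-banded end until you feel it meet the stops, lift it out there through the gap in the lips, and stand it upright on the floor of the blue tray. Then hang the rod back in its stand. Touch the basket only with the hook, never force the basket or the rod against anything, do not tip the vials out, and leave the other glassware where it is.

Things in the scene. Friction and masses are not known exactly. Their poses are not given: they have to be found in the camera images.
- tank: Clear open-topped acrylic tank, outside 76 (x) x 280 (y) x 150 mm high, walls and floor 6 mm. Origin: centre of its underside, z up, y along its length. A blue band outside marks its +y end. Inside is a rigid white rail insert (see tank_rails). Rim mid-point: tank_mouth.
- tank_mouth (a point): Middle of the tank's open top, 150 mm above its underside. The way down the middle to the basket is 64 mm wide above the insert (97 mm above the tank's underside) and 40 mm wide between the ledges and lips.
- tank_rails (a point): Middle of the tank at ledge height (70 mm up). The insert's ledges, 12 mm wide along both long walls, carry the basket's bar ends; lips 12 mm above the ledges hold them down and are 8 mm thick. At the +y end blue stops stand on the ledges, 27 mm high. Just before the stops the lips leave a 10 mm gap: the bar lifts out only there. The stops' faces lie 32 to 108 mm from this point: not measured.
- basket: Steel basket with six blue-capped vials fixed in it, 34 (x) x 50 (y) mm, 30 mm high (caps to 33 mm), 0.12 to 0.21 kg. Origin: centre of its underside, z up. Wires at x = +-15.5 mm carry an orange bar along x (see basket_bar), whose ends rest on the ledges. Starts under the lips, 40 to 160 mm short of the stops, axes along the tank's. Friction on the ledges can take 4 N.
- basket_bar (a point): Top point of the basket's orange bar (on its axis), 68 mm above the basket's origin. The bar is 5 mm thick and 55 mm long along x; it is level, 60 mm above the origin, except between x = -12 and +12 mm, where it is bent up like a roof to this peak, so that a hook centres itself.
- rod: Hook rod, 0.1 kg. Origin: in its red square handle, 22 x 22 mm (sides along x and y), which reaches from 28 mm below to 22 mm above the origin; z up, hook below. Black collar 34 x 34 x 4 mm under the handle, underside 32 mm below the origin. Straight steel shank, 5 mm thick, on the rod's z axis down to the hook (see rod_hook).
- rod_hook (a point): Middle of the hook's level bottom wire (5 mm thick, on its axis), 126 mm below the rod's origin and 6.5 mm towards the rod's +y. The hook is a J: from the shank the wire runs to +y, then turns up at y = 13 mm to a tip 14.5 mm above this point. Mouth between shank and tip: 8 mm wide, open upwards.
- stand: Grey rod stand, fixed. Origin: on the table under its fork's middle, z up. Two arms (tops 110 mm up) leave a 16 mm slot along x, open to -x. The rod's shank stands in the slot, its collar on the arms between blue side rails 40 mm apart (tops 116 mm) and behind front ridges (tops 114 mm). Post behind, from x = +30 mm, 122 mm high. At the start the rod hangs here, axes along the stand's.
- stand_seat (a point): Point where the rod's origin lies when it hangs seated in the stand: 142 mm above the stand's origin.
- tray: Blue open draining tray, fixed, 170 (x) x 140 (y) mm, 30 mm high, walls and floor 4 mm thick. Origin: centre of its underside, z up.
- amber_bottle: Brown bottle with a blue cap, 62 mm wide, 125 mm high; origin under its centre. Leave it.
- white_bottle: White bottle with a green cap, 68 mm wide, 140 mm high; origin under its centre. Leave it.
- beaker: Glass beaker, 72 mm wide, 90 mm high; origin under its centre. Leave it.
- flask: Conical glass flask, 82 mm wide, 120 mm high; origin under its centre. Leave it.
- jar: Small glass jar with a white lid, 52 mm wide, 60 mm high; origin under its centre. Leave it.
There are look-alikes about, which are no part of the job. What is meant by the rod is not purple, turquoise or yellow, and is the larger of those in its own colour.

How it is judged (in metres and radians):
On the way, in this order (a step that is already met when the one before it is completed fails the run):
1. the basket is caught by the hook and drawn at least 25 mm along the tank while still down in it (contact force between rod and basket above 0.05 N and distance of basket from where it was at the start of the episode above 0.025 m and z of basket in the frame of tank below 0.06 m), for 0.05 s.
2. the basket hangs from the hook, clear above the tank (z of basket in the frame of tank above 0.151 m and contact force between rod and basket above 0.3 N and contact force between basket and tank below 0.1 N), for 0.2 s.
3. the basket stands in the tray, off the hook (horizontal distance between basket and tray below 0.058 m and z of basket in the frame of tray between 0 and 0.009 m and angle between basket's own z axis and vertical below 0.12 rad and contact force between rod and basket below 0.05 N), for 0.3 s.
At the end, for the whole second after the job is handed in: The basket stands upright (within 0.12 rad) at rest on the tray's floor, its centre within 58 mm of the tray's centre, off the hook; the rod hangs at rest and upright (within 0.1 rad) in its stand, its origin within 9 mm of the seat point (all of step 3 and linear speed of each of basket, rod below 0.02 m/s and distance between rod and stand_seat below 0.009 m and angle between rod's own z axis and vertical below 0.1 rad); the robot touches nothing.
It fails at once if the hook loads the basket with more than 16 N, or it is knocked, wedged or dropped (all its contacts together over 45 N) (contact force between rod and basket above 16 N or contact force between basket and anything else above 45 N).
It fails at once if the rod is pressed against the tank with more than 20 N (contact force between rod and tank above 20 N).
It fails at once if the basket is touched by the gripper or arm (contact force between basket and the fingers above 0.3 N or contact force between basket and the arm above 0.3 N).
It fails at once if the basket is tipped more than 0.8 rad (angle between basket's own z axis and vertical above 0.8 rad).
It fails at once if a bystander is moved more than 20 mm (distance of any of amber_bottle, white_bottle, beaker, flask, jar from where it was at the start of the episode above 0.02 m).
It also fails if it takes over 72 s, if anything falls off the work surface, if the arm or the gripper's body presses on something with over 40 N, if the wrist force passes 120 N, or if a joint passes its speed limit or range.

## Working session

There is one attempt and no reset: what is moved stays moved. The work goes in short steps, Python scripts to look and compute and a shell command to move; the robot and the scene stay as the last step left them, time stands still between calls to the robot, and variables do not carry over. Pictures are saved under pics/ and viewed, at most 10 in all, crops included, and the job is handed in when it is done.

```bash
mkdir -p pics; cat > h.py <<'E'
import numpy as np, cv2
from rig import bot, cams, models
def campose(n):
    c=cams.calibration(n)
    if 'R' in c: return np.array(c['mtx']),np.array(c['R']),np.array(c['t']).ravel()
    s=bot.read_state();T=np.eye(4);T[:3,:3]=s['tcp_rot'];T[:3,3]=s['position']
    W=np.linalg.inv(T@np.array(c['tool_from_camera']));return np.array(c['mtx']),W[:3,:3],W[:3,3]
def back(P,uv,d):
    K,R,t=P;return R.T@(np.linalg.inv(K)@[uv[0],uv[1],1]*d-t)
def atz(P,uv,z):
    K,R,t=P;C=-R.T@t;r=R.T@np.linalg.inv(K)@[uv[0],uv[1],1];return C+r*(z-C[2])/r[2]
def proj(P,X):
    K,R,t=P;p=K@(R@np.array(X)+t);return p[:2]/p[2]
E
python3 - <<'E'
from h import *
for n in ['scene','side']:
    P=campose(n); im,d=cams.capture(n); cv2.imwrite(f'pics/{n}0.png',im); np.save(f'pics/{n}0.npy',d)
    print(n,'C',-P[1].T@P[2])
    for q in ['rod','rod_hook','stand','stand_seat','tank_mouth','tank_rails','basket_bar','tray']:
        r=models.tip_of(q,n)
        for k in r[:3]:
            u=np.array(k['position']);i=np.clip(u.astype(int),0,[639,479]);dd=d[i[1],i[0]]
            print(q,round(k['conf'],2),u.round(1),back(P,u,dd).round(3))
print(bot.read_state())
E
```

```text
scene C [ 1.3725518  -0.59734733  1.21449699]
rod 0.53 [306.6 281.7] [ 0.578 -0.2    0.014]
rod 0.52 [149.6 292.5] [ 0.383 -0.621  0.022]
rod 0.51 [456.1 267.8] [0.776 0.205 0.038]
rod_hook 0.61 [284.8 257.3] [ 0.475 -0.219  0.033]
rod_hook 0.56 [170.9 256. ] [ 0.297 -0.522  0.04 ]
rod_hook 0.55 [253.9 212.1] [ 0.222 -0.209  0.005]
stand 0.6 [248.  285.7] [ 0.534 -0.367  0.058]
stand_seat 0.79 [244.9 255.1] [ 0.496 -0.348  0.146]
stand_seat 0.53 [382.3 229. ] [0.585 0.061 0.111]
tank_mouth 0.84 [381.8 228.3] [0.583 0.06  0.113]
tank_rails 0.82 [378.5 250.3] [0.648 0.005 0.109]
tray 0.91 [428.4 199.7] [0.481 0.338 0.011]
side C [ 0.18831977 -0.73173171  0.91683271]
rod 0.77 [338.8 318.2] [ 0.479 -0.367  0.166]
rod 0.71 [305.7 394.9] [ 0.38  -0.41   0.015]
rod 0.7 [330.6 283.5] [ 0.573 -0.203  0.017]
rod_hook 0.82 [271.4 411.8] [ 0.304 -0.406  0.018]
rod_hook 0.78 [331.4 346.3] [ 0.487 -0.342  0.007]
rod_hook 0.71 [212.9 343.2] [ 0.265 -0.198  0.001]
stand 0.94 [331.5 353.7] [ 0.477 -0.357  0.007]
stand_seat 0.84 [337.3 316.7] [ 0.479 -0.362  0.163]
stand_seat 0.21 [292.9 179.5] [0.646
[... 305 characters left out ...]
1.08481947e-03,
        6.76886105e+01, -1.02274806e+01]), 'qvel': array([ 0.09586856, -0.03808368, -0.0146745 ,  0.09671628,  0.00767451,
       -0.10810934]), 'tau': array([-5.74898368e-04, -4.39988923e+01, -1.76989067e+01,  6.34539756e-02,
        5.02380403e-02, -4.47445814e-06]), 'position': array([0.26664682, 0.56526569, 0.24756982]), 'tcp_rot': array([[-9.04411957e-01,  4.26660298e-01,  4.74990708e-05],
       [ 4.26660300e-01,  9.04411956e-01,  3.64555388e-05],
       [-2.74045965e-05,  5.32367930e-05, -9.99999998e-01]]), 'force': array([ 0.23048397,  0.51244257, -0.4862908 ]), 'moment': array([-0.01707358, -0.00533391,  0.02915437]), 'grasp_force': 0.0, 'opening': 1.002998347717547}
```

View pics/scene0.png

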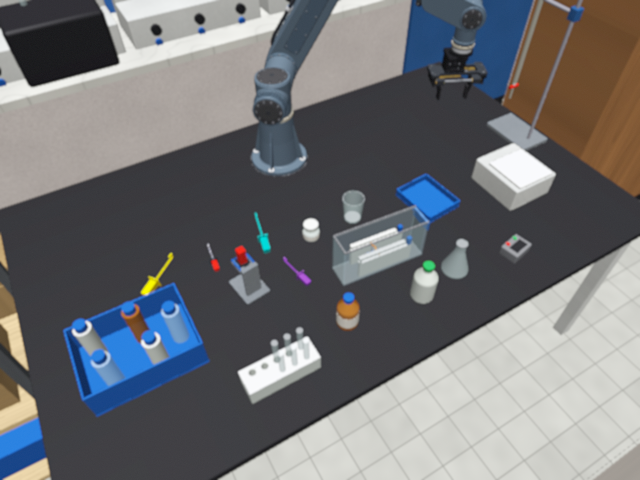

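View pics/side0.png

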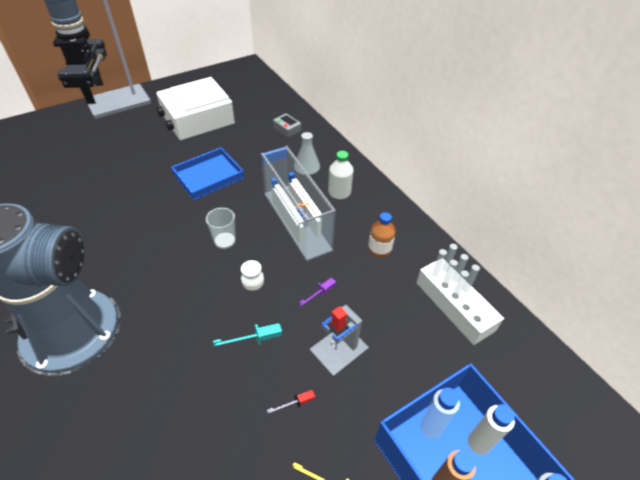

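The scene view shows the red rod in its grey stand at (243,260), the tank at (380,245) with its blue end near the tray, and the tray at (428,198). The small red rod lying at (213,258) is a decoy. The side view agrees: rod at (338,320), tank at (297,203), orange bar near (302,205).

```bash
python3 - <<'E'
from h import *
uv={'seat':[(244.9,255.1),(337.3,316.7),.142],'mouth':[(381.8,228.3),(293.6,177.7),.15],'rails':[(378.5,250.3),(293.3,203.9),.07],'tray':[(428.4,199.7),(209.5,175.6),0]}
for k,(a,b,z) in uv.items(): print(k,atz(campose('scene'),a,z).round(3),atz(campose('side'),b,z).round(3))
print(cams.calibration('wrist'))
import cv2
s=cv2.imread('pics/scene0.png');a=cv2.resize(s[190:310,200:440],None,fx=3.3,fy=3.3,interpolation=2)
cv2.imwrite('pics/c1.png',a[:600,:800])
s=cv2.imread('pics/side0.png');cv2.imwrite('pics/c2.png',cv2.resize(s[140:380,200:400],None,fx=2.5,fy=2.5,interpolation=2))
E
```

```text
seat [ 0.493 -0.347  0.142] [ 0.487 -0.351  0.142]
mouth [0.61  0.038 0.15 ] [0.614 0.048 0.15 ]
rails [0.622 0.026 0.07 ] [0.605 0.037 0.07 ]
tray [0.473 0.346 0.   ] [0.479 0.338 0.   ]
{'mtx': array([[403.69841776,   0.        , 320.54061079],
       [  0.        , 403.69841776, 234.76990974],
       [  0.        ,   0.        ,   1.        ]]), 'tool_from_camera': array([[-7.17977560e-04, -9.56544907e-01, -2.91584166e-01,
         7.91378126e-02],
       [ 9.99999555e-01, -5.08183189e-04, -7.95232479e-04,
         6.66080054e-05],
       [ 6.12497406e-04, -2.91584607e-01,  9.56544846e-01,
        -1.35915754e-01],
       [ 0.00000000e+00,  0.00000000e+00,  0.00000000e+00,
         1.00000000e+00]])}
```

View pics/c2.png

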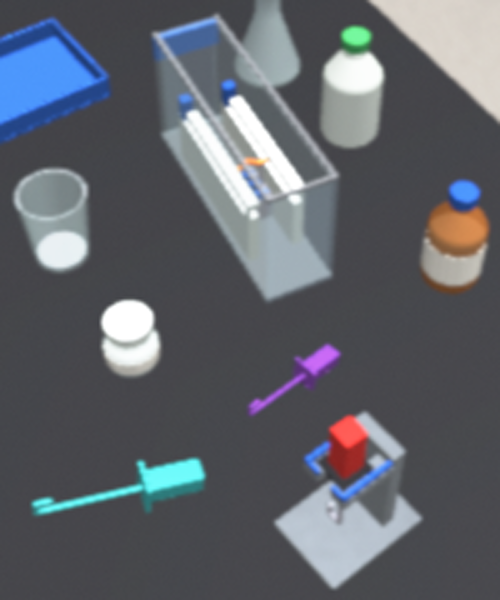

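```bash
python3 - <<'E'
from h import *
P=campose('side');f=lambda u,v,z:atz(P,(200+u/2.5,140+v/2.5),z)
def yaw(a,b): d=b-a;return np.degrees(np.arctan2(d[1],d[0])).round(1),np.linalg.norm(d).round(3)
A,B,C=f(155,35,.15),f(220,17,.15),f(335,177,.15)
print('rim',A.round(3),B.round(3),C.round(3),yaw(A,B),yaw(C,B),'ctr',((A+C)/2).round(3))
D,E,F=f(268,299,0),f(330,275,0),f(163,135,0)
print('base',D.round(3),E.round(3),F.round(3),yaw(D,E),yaw(D,F),((E+F)/2).round(3))
print('rail',yaw(f(335,495,.116),f(390,465,.116)))
s=[f(*p,0) for p in[(275,522),(335,587),(421,520)]];print([x.round(3) for x in s],yaw(s[0],s[1]),yaw(s[1],s[2]))
print('bar',f(255,161,.08).round(3))
t=[(173,172),(207,151),(242,172),(208,194)];t=[atz(P,p,.03) for p in t];print([x.round(3) for x in t],yaw(t[3],t[2]),yaw(t[3],t[0]),sum(t)/4)
s=bot.read_state();print(s['tcp_rot'])
E
```

```text
rim [0.588 0.175 0.15 ] [0.664 0.168 0.15 ] [ 0.638 -0.105  0.15 ] (np.float64(-5.5), np.float64(0.077)) (np.float64(84.6), np.float64(0.274)) ctr [0.613 0.035 0.15 ]
base [ 0.569 -0.098  0.   ] [ 0.642 -0.103  0.   ] [0.588 0.179 0.   ] (np.float64(-4.1), np.float64(0.073)) (np.float64(85.9), np.float64(0.278)) [0.615 0.038 0.   ]
rail (np.float64(0.1), np.float64(0.053))
[array([ 0.444, -0.32 ,  0.   ]), array([ 0.457, -0.398,  0.   ]), array([ 0.557, -0.385,  0.   ])] (np.float64(-80.8), np.float64(0.08)) (np.float64(7.7), np.float64(0.101))
bar [0.619 0.015 0.08 ]
[array([0.382, 0.373, 0.03 ]), array([0.508, 0.417, 0.03 ]), array([0.559, 0.27 , 0.03 ]), array([0.435, 0.231, 0.03 ])] (np.float64(17.4), np.float64(0.131)) (np.float64(110.4), np.float64(0.151)) [0.47093925 0.32247199 0.03      ]
[[-9.04411957e-01  4.26660298e-01  4.74990708e-05]
 [ 4.26660300e-01  9.04411956e-01  3.64555388e-05]
 [-2.74045965e-05  5.32367930e-05 -9.99999998e-01]]
```

```bash
python3 -m handwheel '[[0.02,-0.03,0.02,0,0,0.05],[0.04,-0.06,0.04,0,0,0.1],[0.06,-0.09,0.06,0,0,0.15],[0.08,-0.12,0.08,0,0,0.2],[0.10,-0.15,0.1,0,0,0.25],[0.12,-0.18,0.12,0,0,0.29],[0.14,-0.21,0.14,0,0,0.29],[0.16,-0.24,0.16,0,0,0.29]]' 1
python3 -m handwheel '[[0.02,-0.034,0.01,0,0,0],[0.04,-0.068,0.02,0,0,0],[0.06,-0.102,0.03,0,0,0],[0.08,-0.137,0.04,0,0,0],[0.1,-0.172,0.04,0,0,0],[0.12,-0.206,0.04,0,0,0],[0.14,-0.24,0.04,0,0,0],[0.15,-0.27,0.04,0,0,0]]'
python3 - <<'E'
from h import *
P=campose('wrist');im,d=cams.capture('wrist');cv2.imwrite('pics/w1.png',im);np.savez('pics/w1.npz',d=d,K=P[0],R=P[1],t=P[2])
print(bot.read_state()['position'],bot.read_state()['joint_positions'])
for q in ['tank_mouth','tank_rails','basket_bar','basket']:
    for k in models.tip_of(q,'wrist')[:2]:print(q,k['conf'],k['position'])
E
```

```text
time_s: 1.57
position: [0.4271, 0.3236, 0.4088]
tcp_rot: [[-0.99, -0.139, 0.0], [-0.139, 0.99, 0.0], [-0.0, 0.0, -1.0]]
force: [-0.0, 0.8, -0.1]
opening: 1.004
grasp_force: 0.0
time_s: 2.23
position: [0.5784, 0.0526, 0.4474]
tcp_rot: [[-0.99, -0.138, 0.001], [-0.138, 0.99, -0.0], [-0.001, -0.001, -1.0]]
force: [0.9, 0.2, 0.1]
opening: 1.003
grasp_force: 0.0
[0.57982625 0.04720759 0.44683397] [  -6.18317996   17.53915882   71.50851053   -0.3300458    90.82401269
 -103.81035896]
tank_mouth 0.93 [297.3, 214.1]
tank_rails 0.96 [306.0, 198.9]
basket_bar 0.76 [294.2, 202.1]
basket 0.58 [294.8, 189.3]
basket 0.46 [350.2, 43.7]
```

View pics/w1.png

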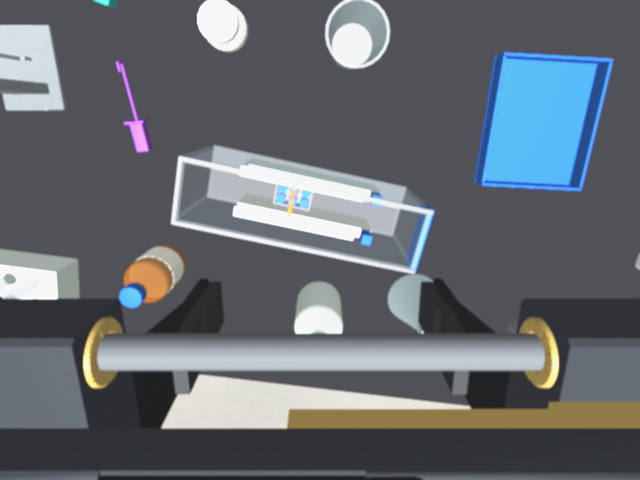

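The wrist view shows the tank rim corners near (181,157), (432,211), (414,271) and (174,223), the orange bar at (292,202), the blue stops at (377,200) and (366,240), and the tray spanning (497,54)–(580,189).

```bash
python3 - <<'E'
from h import *
z=np.load('pics/w1.npz');P=(z['K'],z['R'],z['t'])
f=lambda u,v,h:atz(P,(u,v),h)
r=[f(*p,.15) for p in[(180,156),(433,210),(414,272),(172,223)]]
print([x[:2].round(4) for x in r],'ctr',(sum(r)/4).round(4))
for a,b in[(0,1),(3,2),(1,2),(0,3)]:
    d=r[b]-r[a];print(np.degrees(np.arctan2(d[1],d[0])).round(1),np.linalg.norm(d).round(4))
yaw=np.radians(-5);c=f(297.3,214.1,.15);print('mouth',c.round(4),'rails',f(306,198.9,.07).round(4))
print('bar',f(294.2,202.1,.0805).round(4),f(292,202,.0805).round(4))
for p in [(377,195),(367,235),(377,200),(366,240)]: print('stop',f(*p,.097).round(4))
t=[f(*p,.03) for p in[(497,54),(611,59),(582,189),(477,186)]];print('tray',[x[:2].round(3) for x in t],(sum(t)/4).round(4))
# colour refine
im=cv2.imread('pics/w1.png');h=cv2.cvtColor(im,cv2.COLOR_BGR2HSV)
m=cv2.inRange(h,(5,120,120),(20,255,255));m[:, :250]=0;m[:,340:]=0;m[:150]=0;m[240:]=0
print('orange',np.argwhere(m)[:, ::-1].mean(0),cv2.minAreaRect(np.argwhere(m)[:, ::-1].astype(np.float32)))
E
```

```text
[array([ 0.565 , -0.1008]), array([0.5857, 0.1774]), array([0.6607, 0.1717]), array([ 0.6401, -0.1069])] ctr [0.6129 0.0353 0.15  ]
85.7 0.2789
85.8 0.2793
-4.4 0.0752
-4.7 0.0754
mouth [0.6109 0.03   0.15  ] rails [0.6097 0.0366 0.07  ]
bar [0.6136 0.0224 0.0805] [0.6139 0.0196 0.0805]
stop [0.5872 0.1222 0.097 ]
stop [0.6393 0.1188 0.097 ]
stop [0.5933 0.1233 0.097 ]
stop [0.646  0.1187 0.097 ]
tray [array([0.401, 0.251]), array([0.387, 0.395]), array([0.552, 0.413]), array([0.568, 0.268])] [0.477  0.3317 0.03  ]
orange [290.75 206.25] ((290.3297119140625, 203.2772979736328), (3.3701746463775635, 15.132743835449219), 7.594643592834473)
```

```bash
python3 -m handwheel '[[-0.006,-0.04,0,0,0,0],[-0.014,-0.08,0,0,0,0],[-0.022,-0.12,0,0,0,0],[-0.03,-0.16,0,0,0,0],[-0.038,-0.2,0,0,0,0],[-0.046,-0.24,0,0,0,0],[-0.054,-0.28,-0.01,0,0,0],[-0.062,-0.32,-0.02,0,0,0]]'
python3 -m handwheel '[[-0.005,-0.03,-0.02,0,0,0],[-0.01,-0.06,-0.04,0,0,0],[-0.015,-0.08,-0.06,0,0,0],[-0.02,-0.08,-0.08,0,0,0],[-0.025,-0.08,-0.1,0,0,0],[-0.025,-0.08,-0.11,0,0,0],[-0.025,-0.08,-0.11,0,0,0],[-0.025,-0.08,-0.11,0,0,0]]'
python3 - <<'E'
from h import *
P=campose('wrist');im,d=cams.capture('wrist');cv2.imwrite('pics/w2.png',im);np.savez('pics/w2.npz',d=d,K=P[0],R=P[1],t=P[2])
for q,h in [('rod',.142),('stand_seat',.142),('stand',0),('rod_hook',.016)]:
    for k in models.tip_of(q,'wrist')[:2]:print(q,k['conf'],k['position'],atz(P,k['position'],h).round(4))
E
```

```text
time_s: 3.15
position: [0.5148, -0.2639, 0.4288]
tcp_rot: [[-0.99, -0.142, 0.003], [-0.142, 0.99, -0.001], [-0.002, -0.002, -1.0]]
force: [1.1, 0.3, -1.0]
opening: 0.997
grasp_force: 0.0
time_s: 3.82
position: [0.4906, -0.343, 0.3182]
tcp_rot: [[-0.99, -0.141, 0.0], [-0.141, 0.99, -0.0], [-0.0, -0.0, -1.0]]
force: [-0.1, 0.3, 0.6]
opening: 0.999
grasp_force: 0.0
rod 0.94 [429.2, 100.4] [ 0.3932 -0.2771  0.142 ]
rod 0.75 [304.9, 208.6] [ 0.4866 -0.3569  0.142 ]
stand 0.59 [310.3, 179.4] [ 0.4862 -0.3563  0.    ]
rod_hook 0.87 [315.7, 182.1] [ 0.4857 -0.35    0.016 ]
rod_hook 0.76 [432.1, 193.3] [ 0.48   -0.2216  0.016 ]
```

View pics/w2.png

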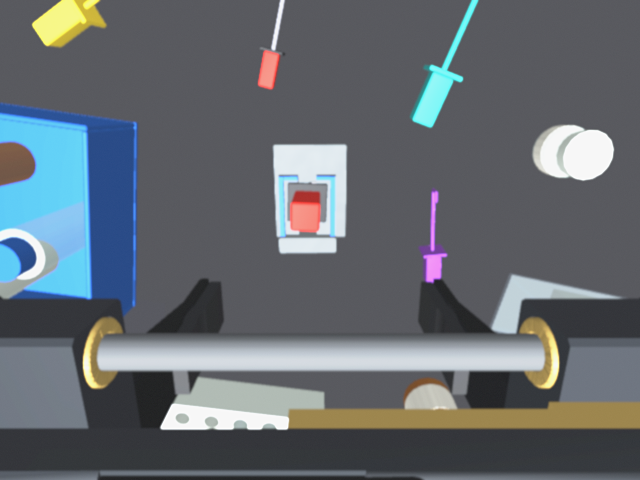

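The wrist view shows the stand squared up with the tool, and the red handle's top near (306,215), between the blue side rails at columns 282 and 333.

```bash
python3 - <<'E'
from h import *
z=np.load('pics/w2.npz');P=(z['K'],z['R'],z['t']);d=z['d']
im=cv2.imread('pics/w2.png');h=cv2.cvtColor(im,cv2.COLOR_BGR2HSV)
m=(cv2.inRange(h,(0,120,100),(8,255,255))|cv2.inRange(h,(172,120,100),(180,255,255)));m[:150]=0;m[260:]=0;m[:,:270]=0;m[:,350:]=0
p=np.argwhere(m)[:, ::-1];W=np.array([back(P,q,d[q[1],q[0]]) for q in p])
print(np.percentile(W[:,2],[5,50,95]).round(3))
t=W[:,2]>.157;print(t.sum(),np.median(W[t],0),W[t].min(0),W[t].max(0)); print(p[t].min(0),p[t].max(0)); c=(p[t].min(0)+p[t].max(0))/2;print(atz(P,c,.164).round(4))
print(cv2.minAreaRect(W[t][:,:2].astype(np.float32)))
# rails mid
print('fork mid', atz(P,(307.5,206),.116).round(4), bot.read_state()['position'])
E
```

```text
[0.122 0.162 0.164]
533 [ 0.48597751 -0.35230295  0.16244468] [ 0.47590059 -0.3676338   0.1570019 ] [ 0.49903472 -0.34507827  0.16484309]
[290 201] [319 230]
[ 0.4866 -0.3564  0.164 ]
((0.48769065737724304, -0.3563213348388672), (0.0219558198004961, 0.02186456508934498), 6.278608798980713)
fork mid [ 0.4903 -0.3552  0.116 ] [ 0.49060823 -0.3441794   0.31920616]
```

```bash
python3 -m handwheel '[[-0.003,-0.012,-0.02,0,0,0],[-0.003,-0.012,-0.05,0,0,0],[-0.003,-0.012,-0.08,0,0,0],[-0.003,-0.012,-0.11,0,0,0],[-0.003,-0.012,-0.135,0,0,0],[-0.003,-0.012,-0.155,0,0,0],[-0.003,-0.012,-0.165,0,0,0],[-0.003,-0.012,-0.165,0,0,0]]'
python3 -m handwheel '[[0,0,0,0,0,0],[0,0,0,0,0,0],[0,0,0,0,0,0],[0,0,0,0,0,0],[0,0,0,0,0,0],[0,0,0,0,0,0],[0,0,0,0,0,0],[0,0,0,0,0,0]]' -1
```

```text
time_s: 4.73
position: [0.486, -0.3553, 0.1508]
tcp_rot: [[-0.99, -0.139, -0.003], [-0.139, 0.99, 0.003], [0.002, 0.003, -1.0]]
force: [-0.3, -0.2, 0.5]
opening: 0.999
grasp_force: 0.0
time_s: 5.4
position: [0.4868, -0.3561, 0.1529]
tcp_rot: [[-0.99, -0.139, 0.0], [-0.139, 0.99, -0.0], [-0.0, -0.0, -1.0]]
force: [0.7, -0.3, 0.6]
opening: 0.481
grasp_force: 0.0
```

```bash
python3 -m handwheel '[[0,0,0,0,0,0],[0,0,0,0,0,0],[0,0,0,0,0,0],[0,0,0,0,0,0],[0,0,0,0,0,0],[0,0,0,0,0,0],[0,0,0,0,0,0],[0,0,0,0,0,0]]'
python3 -m handwheel '[[0,0,0.003,0,0,0],[0,0,0.008,0,0,0],[0,0,0.02,0,0,0],[0,0,0.04,0,0,0],[0,0,0.07,0,0,0],[0,0,0.1,0,0,0],[0,0,0.13,0,0,0],[0,0,0.16,0,0,0]]'
```

```text
time_s: 6.07
position: [0.4867, -0.356, 0.1526]
tcp_rot: [[-0.99, -0.139, -0.0], [-0.139, 0.99, 0.0], [0.0, 0.0, -1.0]]
force: [0.5, 0.3, -0.3]
opening: 0.251
grasp_force: 29.9
time_s: 6.73
position: [0.4855, -0.3547, 0.3115]
tcp_rot: [[-0.99, -0.139, -0.004], [-0.139, 0.99, 0.005], [0.004, 0.005, -1.0]]
force: [0.7, -0.5, 1.1]
opening: 0.086
grasp_force: 0.0
```

```bash
python3 - <<'E'
from h import *
P=campose('wrist');im,d=cams.capture('wrist');np.savez('pics/w3.npz',d=d,K=P[0],R=P[1],t=P[2])
s,_=cams.capture('side');a=cv2.resize(s[250:400,240:440],None,fx=3,fy=3)
im=im.copy();cv2.imwrite('pics/w3.png',np.hstack([cv2.resize(im[100:450,150:480],(424,450)),a[:,100:476]]))
st=bot.read_state();print(st['opening'],st['grasp_force'],st['position'],st['force'])
E
```

```text
0.03587746591131981 0.0 [ 0.48897826 -0.35829466  0.31871472] [0.52154741 0.24764495 0.45629992]
```

View pics/w3.png

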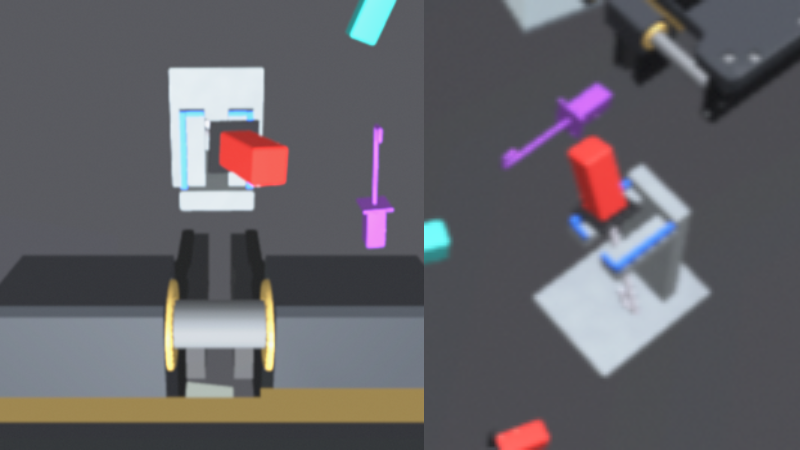

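The rod slipped because its J hook caught under the fork arm; it has to leave the stand along -x. It now leans in the fork, with its handle top towards stand +y (left crop about (265,165)). I'll measure its tilt.

```bash
python3 - <<'E'
from h import *
def go(n,P,im,d):
    h=cv2.cvtColor(im,cv2.COLOR_BGR2HSV)
    m=(cv2.inRange(h,(0,130,90),(8,255,255))|cv2.inRange(h,(172,130,90),(180,255,255)))
    p=np.argwhere(m)[:, ::-1];W=np.array([back(P,q,d[q[1],q[0]]) for q in p])
    k=(np.linalg.norm(W[:,:2]-[.4875,-.353],axis=1)<.06)&(W[:,2]>.08);W=W[k];p=p[k]
    a=np.radians(8.05);R=np.array([[np.cos(a),np.sin(a),0],[-np.sin(a),np.cos(a),0],[0,0,1]])
    return (W-[.4875,-.3563,0])@R.T
P=campose('wrist');im,d=cams.capture('wrist');A=go('wrist',P,im,d)
im,d=cams.capture('side');B=go('side',campose('side'),im,d)
for L in (A,B):
    print(len(L))
    for z0 in np.arange(.1,.2,.01):
        q=L[(L[:,2]>=z0)&(L[:,2]<z0+.01)]
        if len(q)>4: print(z0.round(2),len(q),np.percentile(q,5,axis=0).round(4),np.percentile(q,95,axis=0).round(4))
E
```

```text
1764
0.12 38 [-0.0122  0.0029  0.1259] [0.013  0.0212 0.1298]
0.13 202 [-0.0125  0.0037  0.1305] [0.0067 0.0221 0.1397]
0.14 223 [-0.0125  0.0077  0.1407] [0.0066 0.0283 0.1494]
0.15 243 [-0.0126  0.0121  0.1505] [0.006  0.0326 0.1595]
0.16 611 [-0.0124  0.0173  0.1612] [0.0072 0.0411 0.1697]
0.17 447 [-0.0115  0.0214  0.1702] [0.0073 0.0322 0.1739]
339
0.12 13 [-0.0125  0.0043  0.126 ] [0.0119 0.0236 0.1298]
0.13 54 [-0.013   0.0043  0.1305] [0.0057 0.0227 0.1393]
0.14 60 [-0.0133  0.0087  0.1405] [0.0057 0.0268 0.1492]
0.15 58 [-0.0136  0.0135  0.1509] [0.0062 0.0312 0.1598]
0.16 84 [-0.0131  0.0179  0.1605] [0.0059 0.0422 0.1698]
0.17 70 [-0.0129  0.0224  0.1703] [0.0069 0.0373 0.1762]
```

```bash
python3 -m handwheel '[[-0.003,0.018,-0.01,-0.05,-0.007,0],[-0.007,0.036,-0.02,-0.1,-0.014,0],[-0.01,0.054,-0.03,-0.15,-0.021,0],[-0.014,0.072,-0.04,-0.2,-0.028,0],[-0.014,0.072,-0.053,-0.212,-0.03,0],[-0.014,0.072,-0.053,-0.212,-0.03,0],[-0.014,0.072,-0.053,-0.212,-0.03,0],[-0.014,0.072,-0.053,-0.212,-0.03,0]]' 1
python3 - <<'E'
from h import *
cams.capture('scene')
for i in range(3):
    s=bot.read_state();print(s['position'],s['opening']);
print(s['tcp_rot'].round(3))
E
```

```text
time_s: 7.6
position: [0.4736, -0.2852, 0.2602]
tcp_rot: [[-0.99, -0.125, 0.059], [-0.138, 0.901, -0.411], [-0.002, -0.416, -0.91]]
force: [0.5, -0.9, 0.3]
opening: 0.54
grasp_force: 0.0
[ 0.47372663 -0.28571083  0.26058883] 0.5822638783185132
[ 0.47372663 -0.28571083  0.26058883] 0.5822638783185132
[ 0.47372663 -0.28571083  0.26058883] 0.5822638783185132
[[-0.99  -0.124  0.059]
 [-0.138  0.901 -0.412]
 [-0.002 -0.416 -0.909]]
```

```bash
python3 -m handwheel '[[0.001,-0.006,-0.014,0,0,0],[0.002,-0.014,-0.032,0,0,0],[0.003,-0.022,-0.05,0,0,0],[0.005,-0.030,-0.068,0,0,0],[0.006,-0.038,-0.085,0,0,0],[0.007,-0.043,-0.097,0,0,0],[0.007,-0.045,-0.101,0,0,0],[0.007,-0.045,-0.101,0,0,0]]'
python3 -m handwheel '[[0,0,0,0,0,0],[0,0,0,0,0,0],[0,0,0,0,0,0],[0,0,0,0,0,0],[0,0,0,0,0,0],[0,0,0,0,0,0],[0,0,0,0,0,0],[0,0,0,0,0,0]]' -1
python3 -m handwheel '[[0,0,0,0,0,0],[0,0,0,0,0,0],[0,0,0,0,0,0],[0,0,0,0,0,0],[0,0,0,0,0,0],[0,0,0,0,0,0],[0,0,0,0,0,0],[0,0,0,0,0,0]]'
python3 - <<'E'
from h import *
im,d=cams.capture('wrist');cv2.imwrite('pics/w4.png',im);s=bot.read_state();print(s['position'],s['opening'],s['grasp_force'],s['force'])
E
```

```text
time_s: 8.32
position: [0.4795, -0.3303, 0.158]
tcp_rot: [[-0.991, -0.125, 0.057], [-0.137, 0.901, -0.411], [0.0, -0.415, -0.91]]
force: [0.5, 0.2, 0.8]
opening: 0.991
grasp_force: 0.0
time_s: 8.98
position: [0.4798, -0.329, 0.1588]
tcp_rot: [[-0.99, -0.126, 0.058], [-0.139, 0.901, -0.411], [-0.001, -0.415, -0.91]]
force: [0.2, 0.7, -0.3]
opening: 0.472
grasp_force: 0.0
time_s: 9.65
position: [0.4797, -0.3291, 0.1587]
tcp_rot: [[-0.99, -0.126, 0.058], [-0.139, 0.901, -0.411], [-0.0, -0.415, -0.91]]
force: [-0.3, -0.2, 1.3]
opening: 0.251
grasp_force: 30.0
[ 0.47965818 -0.32907353  0.15865673] 0.24838090441307364 29.996288996189833 [-0.782925    0.33273361  0.51527283]
```

View pics/w4.png

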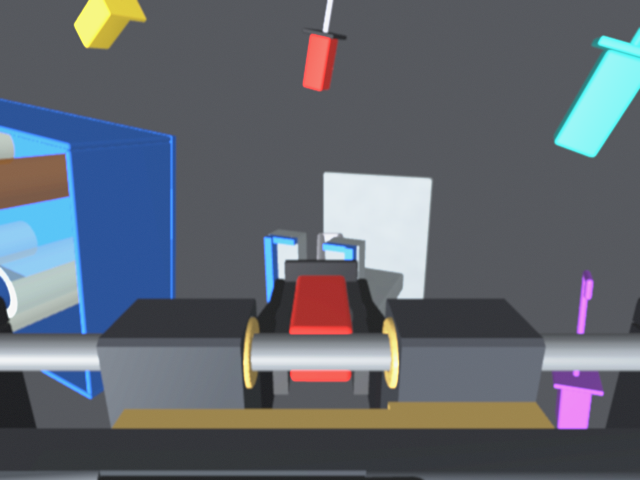

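```bash
python3 -m handwheel '[[0,0,0.004,0,0,0],[0.001,-0.004,0.006,0.03,0.004,0],[0.001,-0.009,0.007,0.07,0.01,0],[0.002,-0.014,0.009,0.11,0.016,0],[0.003,-0.019,0.010,0.15,0.021,0],[0.004,-0.024,0.011,0.19,0.027,0],[0.004,-0.028,0.011,0.212,0.030,0],[0.004,-0.028,0.011,0.212,0.030,0]]'
python3 - <<'E'
from h import *
im,d=cams.capture('wrist');cv2.imwrite('pics/w5.png',cv2.resize(im[150:400,200:440],None,fx=2,fy=2));s=bot.read_state();print(s['position'],s['opening'],s['grasp_force'],s['force'],s['tcp_rot'].round(3))
E
```

```text
time_s: 10.37
position: [0.4844, -0.3606, 0.1702]
tcp_rot: [[-0.991, -0.136, 0.002], [-0.136, 0.991, -0.002], [-0.002, -0.003, -1.0]]
force: [0.7, 0.2, -0.5]
opening: 0.248
grasp_force: 30.0
[ 0.48378281 -0.35876666  0.16973639] 0.25306058964042516 29.996149234939367 [-0.4719653  -1.07804372 -0.20757737] [[-0.991 -0.137  0.001]
 [-0.137  0.991 -0.002]
 [-0.001 -0.002 -1.   ]]
```

View pics/w5.png

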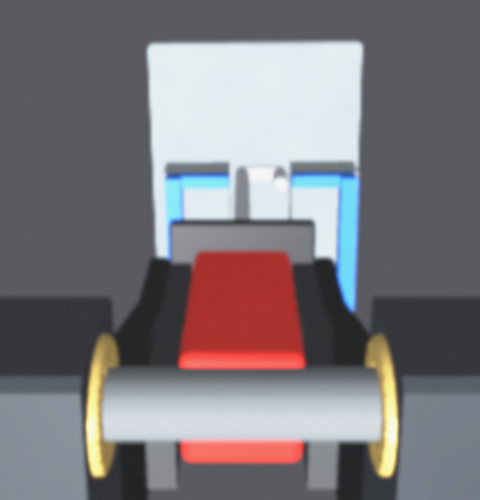

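```bash
python3 -m handwheel '[[-0.001,0.003,0,0,0,0],[-0.001,0.0045,0,0,0,0],[-0.001,0.0045,0,0,0,0],[-0.011,0.003,0,0,0,0],[-0.026,0.001,0,0,0,0],[-0.046,-0.002,0,0,0,0],[-0.066,-0.005,0,0,0,0],[-0.081,-0.007,0.002,0,0,0]]'
python3 -m handwheel '[[0,0,0.02,0,0,0],[0,0,0.05,0,0,0],[0,0,0.08,0,0,0],[0,0,0.11,0,0,0],[0,0,0.14,0,0,0],[0,0,0.15,0,0,0],[0,0,0.15,0,0,0],[0,0,0.15,0,0,0]]'
python3 - <<'E'
from h import *
im,d=cams.capture('wrist');w=im[150:450,200:440];a,_=cams.capture('side');np.save('pics/side6.npy',_)
cv2.imwrite('pics/w6.png',np.hstack([cv2.resize(w,(400,500)),cv2.resize(a[210:410,220:380],(400,500))]));cv2.imwrite('pics/side6.png',a)
E
```

```text
time_s: 11.08
position: [0.4006, -0.363, 0.1714]
tcp_rot: [[-0.99, -0.139, -0.002], [-0.139, 0.99, 0.001], [0.002, 0.002, -1.0]]
force: [-0.2, -0.2, -1.7]
opening: 0.246
grasp_force: 30.0
time_s: 11.75
position: [0.4022, -0.3635, 0.3212]
tcp_rot: [[-0.99, -0.139, -0.0], [-0.139, 0.99, 0.0], [0.0, 0.0, -1.0]]
force: [-0.5, 0.1, -0.4]
opening: 0.248
grasp_force: 30.0
```

View pics/w6.png

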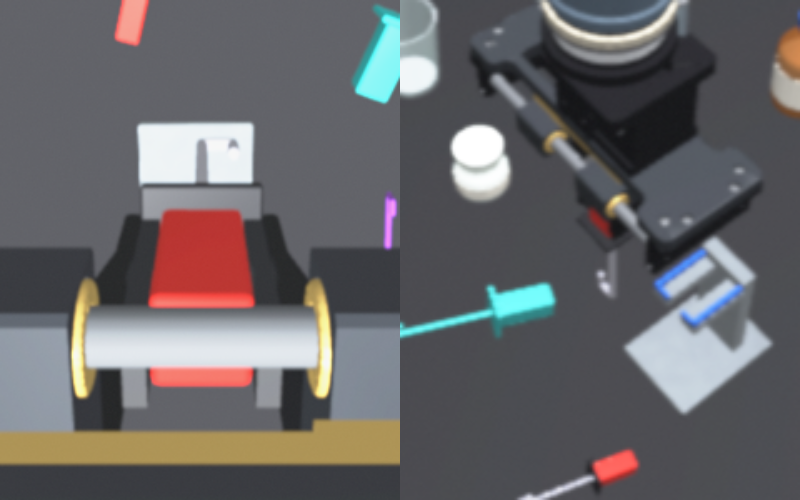

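Left: the rod is held squarely with its hook to world +y, shank at crop (202,160) and hook tip at (235,150). Right: the rod is clear of the stand and upright.

```bash
python3 - <<'E'
from h import *
im,d=cams.capture('wrist');c=cams.calibration('wrist');T=np.array(c['tool_from_camera']);K=c['mtx']
np.set_printoptions(suppress=True)
P=[]
for v in range(225,262):
    for u in range(312,350):
        if d[v,u]>0:
            p=T[:3,:3]@(np.linalg.inv(K)@[u,v,1]*d[v,u])+T[:3,3]
            if abs(p[0])<.02 and p[2]<.2: P.append([u,v,*p])
P=np.array(P);print(len(P))
for v in range(225,262,3):
    q=P[P[:,1]==v]
    if len(q): print(v,q[:,0].min(),q[:,0].max(),q[:,2:].min(0).round(4),q[:,2:].max(0).round(4))
# other camera: rod hook in side
a,ds=cams.capture('side');
for k in models.tip_of('rod_hook','side')[:3]:
    u=k['position'];print(k['conf'],u,back(campose('side'),u,ds[int(u[1]),int(u[0])]).round(4))
for q in ('rod_hook','rod'):
  for k in models.tip_of(q,'wrist')[:2]: print(q,k)
s=bot.read_state();print(s['position'],s['force'])
E
```

```text
469
234 318.0 342.0 [-0.0029 -0.0026  0.1308] [-0.0014  0.0142  0.1358]
237 318.0 342.0 [-0.0046 -0.0025  0.1239] [-0.0014  0.0138  0.1341]
240 317.0 343.0 [-0.004  -0.0032  0.1168] [-0.0012  0.0143  0.1256]
243 317.0 342.0 [-0.0052 -0.0031  0.1104] [-0.0012  0.0136  0.1227]
246 317.0 324.0 [-0.003  -0.003   0.1036] [-0.001   0.0015  0.1098]
249 317.0 324.0 [-0.0023 -0.0029  0.0976] [-0.0009  0.0014  0.1015]
252 317.0 324.0 [-0.0025 -0.0029  0.0925] [-0.0011  0.0014  0.0967]
255 317.0 324.0 [-0.0025 -0.0028  0.0868] [-0.0009  0.0013  0.0913]
258 317.0 324.0 [-0.0022 -0.0028  0.0816] [-0.0009  0.0013  0.0853]
261 312.0 349.0 [ 0.0132 -0.0046  0.037 ] [0.0141 0.0124 0.0394]
0.98 [212.5, 345.3] [ 0.2622 -0.2034  0.0028]
0.67 [291.8, 465.3] [ 0.2926 -0.5078  0.0003]
0.51 [296.6, 321.8] [ 0.4532 -0.2447 -0.0006]
rod_hook {'position': [178.4, 56.0], 'conf': 0.76}
rod_hook {'position': [328.0, 235.8], 'conf': 0.75}
rod {'position': [278.2, 161.8], 'conf': 0.84}
rod {'position': [426.9, 188.1], 'conf': 0.84}
[ 0.40245967 -0.36378394  0.32038874] [ 0.25604578  0.35619732 -0.41411196]
```

```bash
python3 -m handwheel '[[0.012,0.025,0.01,0,0,-0.02],[0.03,0.055,0.02,0,0,-0.04],[0.049,0.088,0.02,0,0,-0.06],[0.068,0.121,0.02,0,0,-0.08],[0.087,0.154,0.02,0,0,-0.1],[0.106,0.187,0.02,0,0,-0.108],[0.125,0.22,0.02,0,0,-0.108],[0.144,0.253,0.02,0,0,-0.108]]'
python3 -m handwheel '[[0.018,0.03,0,0,0,0],[0.035,0.06,0,0,0,0],[0.05,0.083,0,0,0,0],[0.058,0.097,0,0,0,0],[0.061,0.102,0,0,0,0],[0.061,0.102,0,0,0,0],[0.061,0.102,0,0,0,0],[0.061,0.102,0,0,0,0]]'
python3 - <<'E'
from h import *
P=campose('wrist');im,d=cams.capture('wrist');cv2.imwrite('pics/w7.png',cv2.resize(im[60:360,180:520],None,fx=2,fy=2,interpolation=2));cv2.imwrite('pics/w7full.png',im);np.savez('pics/w7.npz',d=d,K=P[0],R=P[1],t=P[2])
s=bot.read_state();print(s['position'],s['tcp_rot'].round(3),s['force'])
for k in models.tip_of('basket_bar','wrist')[:3]: print(k,atz(P,k['position'],.0805).round(4))
h=cv2.cvtColor(im,cv2.COLOR_BGR2HSV);m=cv2.inRange(h,(5,130,130),(20,255,255));m[300:]=0
n,l,st,ce=cv2.connectedComponentsWithStats(m)
for i in range(1,n):
    if st[i,4]>8: print(st[i],ce[i],atz(P,ce[i],.076).round(4))
E
```

```text
time_s: 12.77
position: [0.5473, -0.1093, 0.3412]
tcp_rot: [[-0.997, 0.077, -0.001], [0.077, 0.997, 0.0], [0.001, 0.0, -1.0]]
force: [0.8, -0.3, -1.7]
opening: 0.253
grasp_force: 30.0
time_s: 13.43
position: [0.6071, -0.0103, 0.3414]
tcp_rot: [[-0.997, 0.078, -0.001], [0.078, 0.997, -0.0], [0.001, -0.001, -1.0]]
force: [-0.1, -0.4, -1.4]
opening: 0.252
grasp_force: 30.0
[ 0.60718973 -0.01040968  0.3416192 ] [[-0.997  0.078 -0.001]
 [ 0.078  0.997 -0.   ]
 [ 0.001 -0.    -1.   ]] [ 0.10632478  0.06283249 -1.21689041]
{'position': [353.6, 199.0], 'conf': 0.71} [0.6136 0.0216 0.0805]
{'position': [329.1, 234.1], 'conf': 0.5} [ 0.6483 -0.0055  0.0805]
```

View pics/w7.png

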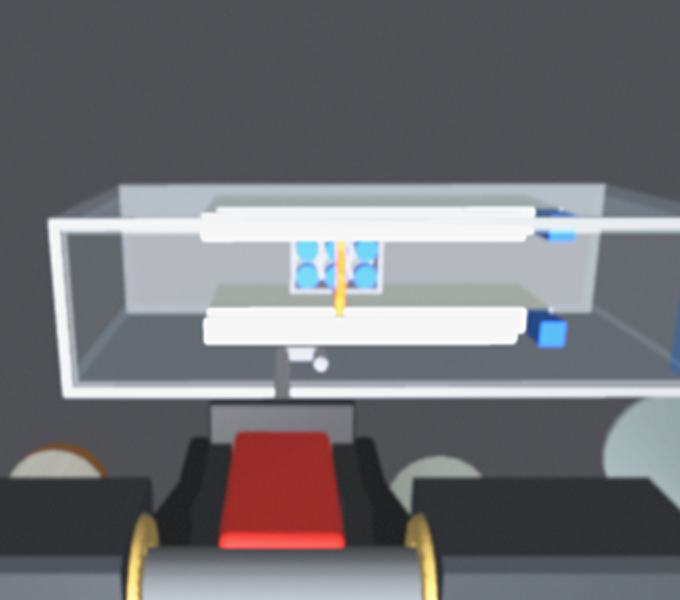

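Seen from above, the bar is at crop (341,275), the hook behind it at (300,355), and the stops at about (528–575,225–330). All are aligned with the image axes, so I'll descend behind the bar.

```bash
python3 -m handwheel '[[0,0,-0.015,0,0,0],[0,0,-0.04,0,0,0],[0,0,-0.065,0,0,0],[0,0,-0.09,0,0,0],[0,0,-0.115,0,0,0],[0,0,-0.135,0,0,0],[0,0,-0.147,0,0,0],[0,0,-0.151,0,0,0]]'
python3 -m handwheel '[[0,0,0,0,0,0],[0.0003,0.004,0,0,0,0],[0.0006,0.008,0,0,0,0],[0.0009,0.012,0,0,0,0],[0.0012,0.016,0,0,0,0],[0.0014,0.0185,0,0,0,0],[0.0015,0.02,0,0,0,0],[0.0015,0.02,0,0,0,0]]'
python3 - <<'E'
from h import *
P=campose('wrist');im,d=cams.capture('wrist');cv2.imwrite('pics/w8.png',cv2.resize(im[60:360,180:520],None,fx=2,fy=2,interpolation=2))
s=bot.read_state();print(s['position'],s['force'])
E
```

```text
time_s: 14.2
position: [0.606, -0.0099, 0.1883]
tcp_rot: [[-0.997, 0.078, -0.005], [0.078, 0.997, 0.001], [0.005, 0.0, -1.0]]
force: [-0.9, -0.1, -1.3]
opening: 0.252
grasp_force: 30.0
time_s: 14.87
position: [0.6093, 0.0115, 0.1909]
tcp_rot: [[-0.997, 0.076, 0.0], [0.076, 0.997, -0.0], [-0.0, -0.0, -1.0]]
force: [-0.1, -0.5, -0.5]
opening: 0.249
grasp_force: 30.0
[0.60929039 0.01121564 0.19086198] [ 0.2346226  -0.67690737 -0.16227686]
```

View pics/w8.png

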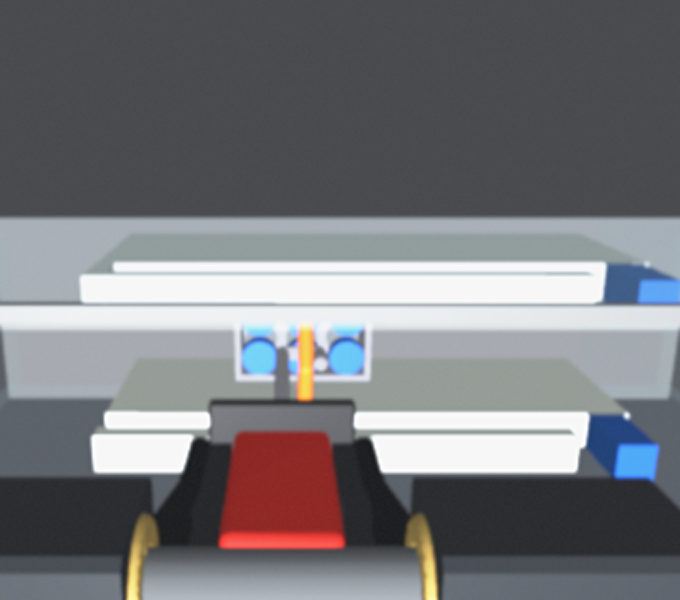

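The shank (282,365) is just behind the orange bar (306,365), and the hook tip (320,363) is under and beyond it. I'll push a little, then raise the hook around the bar.

```bash
python3 -m handwheel '[[0.0001,0.002,0,0,0,0],[0.0003,0.004,0,0,0,0],[0.0004,0.006,0,0,0,0],[0.0006,0.008,0,0,0,0],[0.0006,0.008,0.003,0,0,0],[0.0006,0.008,0.007,0,0,0],[0.0006,0.008,0.011,0,0,0],[0.0006,0.008,0.013,0,0,0]]'
python3 -m handwheel '[[0.0002,0.003,0,0,0,0],[0.0005,0.007,0,0,0,0],[0.0009,0.012,0,0,0,0],[0.0013,0.017,0,0,0,0],[0.0017,0.022,0,0,0,0],[0.002,0.027,0,0,0,0],[0.0023,0.031,0,0,0,0],[0.0025,0.033,0,0,0,0]]'
python3 - <<'E'
from h import *
P=campose('wrist');im,d=cams.capture('wrist');cv2.imwrite('pics/w9.png',cv2.resize(im[60:360,180:520],None,fx=2,fy=2,interpolation=2))
s=bot.read_state();print(s['position'],s['force'])
E
```

```text
time_s: 15.58
position: [0.6103, 0.0189, 0.2045]
tcp_rot: [[-0.997, 0.077, 0.001], [0.077, 0.997, 0.0], [-0.001, 0.0, -1.0]]
force: [0.2, -0.5, -1.2]
opening: 0.251
grasp_force: 30.0
time_s: 16.25
position: [0.6122, 0.0529, 0.2036]
tcp_rot: [[-0.997, 0.076, -0.0], [0.076, 0.997, 0.001], [0.0, 0.001, -1.0]]
force: [0.7, -1.0, 0.1]
opening: 0.251
grasp_force: 30.0
[0.61223109 0.05310026 0.203544  ] [ 0.63004966 -0.41938745 -0.6969983 ]
```

View pics/w9.png

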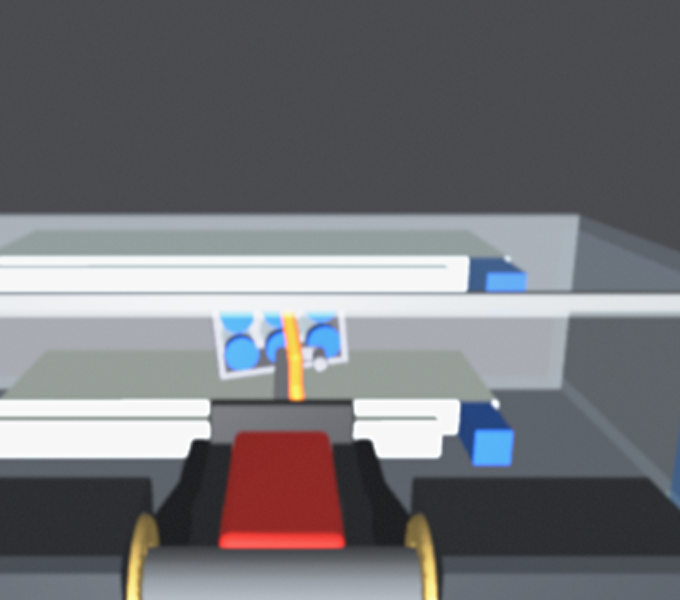

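The bar sits in the hook (shank at (282,372), tip at (320,362)), with the basket yawed about 7°. The near stop's front top edge is at about (475,432) and the far one's at (487,272).

```bash
python3 - <<'E'
from h import *
P=campose('wrist')
for c in [(475,430),(473,465),(487,272),(485,290)]: print(atz(P,(180+c[0]/2,60+c[1]/2),.097).round(4))
for c in [(291,316),(297,398)]: print('bar',atz(P,(180+c[0]/2,60+c[1]/2),.076).round(4))
E
```

```text
[0.6388 0.1136 0.097 ]
[0.6512 0.1128 0.097 ]
[0.587  0.1176 0.097 ]
[0.5926 0.117  0.097 ]
bar [0.6017 0.0568 0.076 ]
bar [0.6312 0.0567 0.076 ]
```

```bash
python3 -m handwheel '[[-0.001,0.003,0,0,0,0],[-0.0015,0.007,0,0,0,0],[-0.001,0.013,0,0,0,0],[-0.0006,0.019,0,0,0,0],[-0.0002,0.025,0,0,0,0],[0.0003,0.031,0,0,0,0],[0.0007,0.037,0,0,0,0],[0.001,0.041,0,0,0,0]]'
python3 -m handwheel '[[0,0.001,0,0,0,0],[0,0.002,0,0,0,0],[0,0.003,0,0,0,0],[0.0003,0.004,0,0,0,0],[0.0003,0.005,0,0,0,0],[0.0004,0.006,0,0,0,0],[0.0005,0.007,0,0,0,0],[0.0005,0.007,0,0,0,0]]'
python3 - <<'E'
from h import *
P=campose('wrist');im,d=cams.capture('wrist');cv2.imwrite('pics/w10.png',cv2.resize(im[60:360,180:520],None,fx=2,fy=2,interpolation=2))
s=bot.read_state();print(s['position'],s['force'])
F=[]
for i in range(4):
    cams.capture('wrist');F.append(bot.read_state()['force'])
print(np.mean(F,0))
E
```

```text
time_s: 16.97
position: [0.6134, 0.0939, 0.2036]
tcp_rot: [[-0.997, 0.076, -0.0], [0.076, 0.997, 0.0], [0.0, 0.0, -1.0]]
force: [-0.1, -1.9, -1.9]
opening: 0.252
grasp_force: 30.0
time_s: 17.63
position: [0.6138, 0.1, 0.2037]
tcp_rot: [[-0.997, 0.077, -0.0], [0.077, 0.997, 0.0], [0.0, 0.0, -1.0]]
force: [-0.4, -1.1, -1.2]
opening: 0.248
grasp_force: 30.0
[0.61380913 0.10000463 0.20367164] [-0.33395362 -0.3625616  -0.84407904]
[ 0.18225033 -1.15804818 -0.86097598]
```

I've already viewed more than the 10 pictures allowed, so from here I'll work from numbers only. Creeping to the stops.

```bash
cat > fm.py <<'E'
from h import *
F=[];Q=[]
for i in range(5):
    cams.capture('wrist');s=bot.read_state();F.append(s['force']);Q.append(s['position'])
print('F',np.mean(F,0).round(2),'P',np.mean(Q,0).round(4),s['opening'],s['time_s'])
E
python3 -m handwheel '[[0,0.0007,0,0,0,0],[0,0.0014,0,0,0,0],[0,0.0021,0,0,0,0],[0,0.0028,0,0,0,0],[0.0003,0.0035,0,0,0,0],[0.0003,0.0042,0,0,0,0],[0.0003,0.0049,0,0,0,0],[0.0004,0.005,0,0,0,0]]'; python3 fm.py
python3 -m handwheel '[[0,0.0003,0,0,0,0],[0,0.0006,0,0,0,0],[0,0.0009,0,0,0,0],[0,0.0012,0,0,0,0],[0,0.0015,0,0,0,0],[0,0.0018,0,0,0,0],[0,0.002,0,0,0,0],[0.0002,0.002,0,0,0,0]]'; python3 fm.py
```

```text
time_s: 18.55
position: [0.6142, 0.1051, 0.2037]
tcp_rot: [[-0.997, 0.077, -0.0], [0.077, 0.997, 0.0], [0.0, 0.0, -1.0]]
force: [0.4, -1.0, -1.0]
opening: 0.246
grasp_force: 30.0
F [ 0.3  -1.   -1.32] P [0.6142 0.105  0.2037] 0.2525151859777721 18.8
time_s: 19.47
position: [0.6144, 0.1069, 0.2037]
tcp_rot: [[-0.997, 0.077, -0.0], [0.077, 0.997, 0.0], [0.0, 0.0, -1.0]]
force: [-0.9, -1.6, -1.9]
opening: 0.246
grasp_force: 30.0
F [ 0.17 -0.79 -1.45] P [0.6144 0.1069 0.2037] 0.25002082153059724 19.7167
```

```bash
python3 -m handwheel '[[0,0.0003,0,0,0,0],[0,0.0006,0,0,0,0],[0,0.0009,0,0,0,0],[0,0.0012,0,0,0,0],[0,0.0015,0,0,0,0],[0,0.0018,0,0,0,0],[0,0.002,0,0,0,0],[0.0002,0.002,0,0,0,0]]'; python3 fm.py
```

```text
time_s: 20.38
position: [0.6145, 0.1091, 0.2036]
tcp_rot: [[-0.997, 0.077, -0.001], [0.077, 0.997, 0.0], [0.001, 0.0, -1.0]]
force: [-1.0, -1.1, -2.5]
opening: 0.251
grasp_force: 30.0
F [-0.55 -0.52 -1.16] P [0.6145 0.109  0.2037] 0.24924954259877471 20.6333
```

```bash
python3 -m handwheel '[[0,0.0002,0,0,0,0],[0,0.0004,0,0,0,0],[0,0.0006,0,0,0,0],[0,0.0008,0,0,0,0],[0,0.001,0,0,0,0],[0,0.0012,0,0,0,0],[0,0.0015,0,0,0,0],[0.0002,0.0015,0,0,0,0]]'; python3 fm.py
```

```text
time_s: 21.3
position: [0.6148, 0.1101, 0.2038]
tcp_rot: [[-0.997, 0.077, -0.0], [0.077, 0.997, -0.001], [0.0, -0.001, -1.0]]
force: [-1.0, -1.5, -0.4]
opening: 0.251
grasp_force: 30.0
F [-0.81 -2.43 -0.07] P [0.6148 0.1101 0.2038] 0.2519043504158956 21.55
```

```bash
python3 -m handwheel '[[0,0.0002,0,0,0,0],[0,0.0004,0,0,0,0],[0,0.0006,0,0,0,0],[0,0.0008,0,0,0,0],[0,0.001,0,0,0,0],[0,0.001,0,0,0,0],[0,0.001,0,0,0,0],[0,0.001,0,0,0,0]]'; python3 fm.py
python3 - <<'E'
from h import *
P=campose('wrist');im,d=cams.capture('wrist')
h=cv2.cvtColor(im,cv2.COLOR_BGR2HSV);m=cv2.inRange(h,(8,110,120),(24,255,255));m[265:]=0;m[:, :250]=0;m[:,420:]=0
p=np.argwhere(m)[:, ::-1].astype(np.float32);print(len(p),p.min(0),p.max(0),cv2.fitLine(p,2,0,.01,.01).ravel())
for v in range(int(p[:,1].min()),int(p[:,1].max())+1,4):
    q=p[p[:,1]==v]
    if len(q): print(v,q[:,0].mean().round(1),atz(P,(q[:,0].mean(),v),.076).round(4))
E
```

```text
time_s: 22.22
position: [0.6149, 0.1111, 0.2038]
tcp_rot: [[-0.997, 0.077, 0.0], [0.077, 0.997, -0.001], [-0.0, -0.001, -1.0]]
force: [-1.7, -4.1, 1.9]
opening: 0.249
grasp_force: 30.0
F [-1.17 -4.55  1.11] P [0.6149 0.1112 0.2038] 0.2508447622853643 22.4667
220 [322. 198.] [330. 260.] [2.8980087e-02 9.9957997e-01 3.2569092e+02 2.3285909e+02]
198 324.5 [0.5907 0.1151 0.076 ]
202 324.5 [0.5934 0.1149 0.076 ]
206 325.0 [0.5961 0.115  0.076 ]
222 325.3 [0.6072 0.1144 0.076 ]
226 325.6 [0.61   0.1144 0.076 ]
230 326.2 [0.6129 0.1146 0.076 ]
234 326.0 [0.6157 0.1143 0.076 ]
238 325.3 [0.6185 0.1136 0.076 ]
242 326.5 [0.6214 0.1142 0.076 ]
246 326.2 [0.6243 0.1138 0.076 ]
250 326.0 [0.6272 0.1134 0.076 ]
254 326.3 [0.6301 0.1134 0.076 ]
258 326.0 [0.6331 0.113  0.076 ]
```

```bash
python3 -m handwheel '[[0,0.0003,0,0,0,0],[0,0.0006,0,0,0,0],[0,0.0009,0,0,0,0],[0,0.0012,0,0,0,0],[0,0.0012,0,0,0,0],[0,0.0012,0,0,0,0],[0,0.001,0,0,0,0],[0,0.0008,0,0,0,0]]'; python3 fm.py
python3 -m handwheel '[[0,0,0.001,0,0,0],[0,0,0.002,0,0,0],[0,0,0.003,0,0,0],[0,0,0.004,0,0,0],[0,0,0.005,0,0,0],[0,0,0.006,0,0,0],[0,0,0.007,0,0,0],[0,0,0.008,0,0,0]]'; python3 fm.py
```

```text
time_s: 23.18
position: [0.6149, 0.1118, 0.2038]
tcp_rot: [[-0.997, 0.077, 0.0], [0.077, 0.997, -0.001], [-0.0, -0.001, -1.0]]
force: [-1.6, -5.1, 1.2]
opening: 0.253
grasp_force: 30.0
F [-1.15 -5.19  1.49] P [0.6149 0.1118 0.2038] 0.25118570257346245 23.4333
time_s: 24.1
position: [0.6146, 0.1122, 0.2114]
tcp_rot: [[-0.997, 0.077, -0.001], [0.077, 0.997, 0.0], [0.001, -0.0, -1.0]]
force: [-1.4, -4.5, -5.1]
opening: 0.247
grasp_force: 30.0
F [-1.16 -4.4  -4.7 ] P [0.6147 0.1122 0.2117] 0.25310648228507915 24.35
```

```bash
python3 -m handwheel '[[0,-0.0004,0,0,0,0],[0,-0.0008,0.000,0,0,0],[0,-0.0008,0.001,0,0,0],[0,-0.0008,0.002,0,0,0],[0,-0.0008,0.003,0,0,0],[0,-0.0008,0.004,0,0,0],[0,-0.0008,0.005,0,0,0],[0,-0.0008,0.006,0,0,0]]'; python3 fm.py
python3 - <<'E'
from h import *
P=campose('wrist');im,d=cams.capture('wrist')
h=cv2.cvtColor(im,cv2.COLOR_BGR2HSV);m=cv2.inRange(h,(8,110,120),(24,255,255));m[265:]=0;m[:, :250]=0;m[:,420:]=0
p=np.argwhere(m)[:, ::-1].astype(np.float32);z=.085
for v in range(int(p[:,1].min()),int(p[:,1].max())+1,6):
    q=p[p[:,1]==v]
    if len(q): print(v,q[:,0].mean().round(1),atz(P,(q[:,0].mean(),v),z).round(4))
E
```

```text
time_s: 25.02
position: [0.6152, 0.1115, 0.218]
tcp_rot: [[-0.997, 0.077, 0.001], [0.077, 0.997, 0.0], [-0.001, 0.0, -1.0]]
force: [-0.1, -3.0, -4.1]
opening: 0.252
grasp_force: 30.0
F [-0.61 -2.63 -3.27] P [0.6152 0.1114 0.2181] 0.2483734200890078 25.2667
198 324.0 [0.5922 0.115  0.085 ]
216 326.0 [0.6048 0.1154 0.085 ]
222 324.5 [0.609  0.1141 0.085 ]
228 325.5 [0.6133 0.1144 0.085 ]
234 326.0 [0.6177 0.1145 0.085 ]
240 326.0 [0.6221 0.1141 0.085 ]
246 326.0 [0.6265 0.1138 0.085 ]
252 325.5 [0.6309 0.1131 0.085 ]
258 325.5 [0.6354 0.1128 0.085 ]
```

```bash
python3 -m handwheel '[[0,0,0.0006,0,0,0],[0,0,0.0012,0,0,0],[0,0,0.0018,0,0,0],[0,0,0.0024,0,0,0],[0,0,0.003,0,0,0],[0,0,0.0036,0,0,0],[0,0,0.004,0,0,0],[0,0,0.004,0,0,0]]'; python3 fm.py
```

```text
time_s: 25.98
position: [0.6147, 0.1114, 0.2218]
tcp_rot: [[-0.997, 0.077, -0.0], [0.077, 0.997, 0.0], [0.0, -0.0, -1.0]]
force: [-0.4, -3.0, -3.8]
opening: 0.246
grasp_force: 30.0
F [-0.43 -2.88 -3.78] P [0.6147 0.1114 0.2217] 0.25140228509722073 26.2333
```

No jam: the bar is rising into the gap. Continuing up.

```bash
python3 -m handwheel '[[0,0,0.0008,0,0,0],[0,0,0.0016,0,0,0],[0,0,0.0024,0,0,0],[0,0,0.0032,0,0,0],[0,0,0.004,0,0,0],[0,0,0.005,0,0,0],[0,0,0.006,0,0,0],[0,0,0.007,0,0,0]]'; python3 fm.py
python3 -m handwheel '[[0,0,0.001,0,0,0],[0,0,0.002,0,0,0],[0,0,0.003,0,0,0],[0,0,0.004,0,0,0],[0,0,0.005,0,0,0],[0,0,0.006,0,0,0],[0,0,0.007,0,0,0],[0,0,0.008,0,0,0]]'; python3 fm.py
```

```text
time_s: 26.9
position: [0.6149, 0.1114, 0.2288]
tcp_rot: [[-0.997, 0.077, 0.0], [0.077, 0.997, -0.0], [-0.0, -0.0, -1.0]]
force: [-0.5, -1.8, -4.3]
opening: 0.248
grasp_force: 30.0
F [-0.5  -3.02 -3.16] P [0.6149 0.1114 0.229 ] 0.25340715746125925 27.15
time_s: 27.82
position: [0.6151, 0.1123, 0.2372]
tcp_rot: [[-0.997, 0.077, 0.001], [0.077, 0.997, 0.002], [-0.001, 0.002, -1.0]]
force: [-1.5, 0.0, -2.2]
opening: 0.251
grasp_force: 30.0
F [-0.24  0.05 -2.9 ] P [0.6151 0.1119 0.2371] 0.2523349169174092 28.0667
```

```bash
python3 -m handwheel '[[0,0,0.003,0,0,0],[0,0,0.007,0,0,0],[0,0,0.012,0,0,0],[0,0,0.018,0,0,0],[0,0,0.025,0,0,0],[0,0,0.033,0,0,0],[0,0,0.04,0,0,0],[0,0,0.045,0,0,0]]'
python3 -m handwheel '[[0,0,0.007,0,0,0],[0,0,0.018,0,0,0],[0,0,0.032,0,0,0],[0,0,0.048,0,0,0],[0,0,0.064,0,0,0],[0,0,0.08,0,0,0],[0,0,0.094,0,0,0],[0,0,0.105,0,0,0]]'; python3 fm.py
python3 - <<'E'
from h import *
P=campose('wrist');im,d=cams.capture('wrist')
h=cv2.cvtColor(im,cv2.COLOR_BGR2HSV);m=cv2.inRange(h,(8,110,120),(24,255,255));m[265:]=0;m[:, :250]=0;m[:,420:]=0
p=np.argwhere(m)[:, ::-1].astype(np.float32);print(len(p))
z=bot.read_state()['position'][2]-.135
for v in range(int(p[:,1].min()),int(p[:,1].max())+1,6):
    q=p[p[:,1]==v]
    if len(q): print(v,q[:,0].mean().round(1),atz(P,(q[:,0].mean(),v),z).round(4))
E
```

```text
time_s: 28.73
position: [0.6153, 0.1114, 0.2833]
tcp_rot: [[-0.997, 0.077, 0.002], [0.077, 0.997, -0.0], [-0.002, 0.0, -1.0]]
force: [0.7, 0.3, -2.1]
opening: 0.252
grasp_force: 30.0
time_s: 29.4
position: [0.6151, 0.1114, 0.3889]
tcp_rot: [[-0.997, 0.077, 0.002], [0.077, 0.997, 0.0], [-0.002, 0.0, -1.0]]
force: [-0.3, 0.5, -2.7]
opening: 0.252
grasp_force: 30.0
F [ 0.04 -0.23 -2.47] P [0.6152 0.1114 0.3882] 0.2533456889809251 29.65
159
197 329.0 [0.591  0.1184 0.2504]
203 326.0 [0.5951 0.116  0.2504]
221 328.0 [0.6079 0.1165 0.2504]
227 329.0 [0.6123 0.1168 0.2504]
233 329.0 [0.6166 0.1165 0.2504]
239 327.3 [0.621  0.115  0.2504]
245 328.0 [0.6254 0.1152 0.2504]
251 328.4 [0.6299 0.1152 0.2504]
257 326.7 [0.6344 0.1136 0.2504]
```

```bash
python3 -m handwheel '[[-0.001,0.002,0,0,0,0],[-0.003,0.006,0,0,0,0],[-0.007,0.012,0,0,0,0],[-0.013,0.021,0,0,0,0],[-0.020,0.031,0,0,0,0],[-0.028,0.043,0,0,0,0],[-0.036,0.056,0,0,0,0],[-0.044,0.069,0,0,0,0]]'
python3 -m handwheel '[[-0.008,0.013,0,0,0,0],[-0.016,0.026,0,0,0,0],[-0.024,0.039,0,0,0,0],[-0.033,0.052,0,0,0,0],[-0.041,0.065,0,0,0,0],[-0.049,0.077,0,0,0,0],[-0.057,0.089,0,0,0,0],[-0.064,0.1,0,0,0,0]]'
python3 -m handwheel '[[-0.007,0.011,0,0,0,0],[-0.013,0.021,0,0,0,0],[-0.019,0.03,0,0,0,0],[-0.024,0.038,0,0,0,0],[-0.027,0.043,0,0,0,0],[-0.029,0.046,0,0,0,0],[-0.030,0.048,0,0,0,0],[-0.030,0.048,0,0,0,0]]'
python3 fm.py
python3 - <<'E'
from h import *
P=campose('wrist');im,d=cams.capture('wrist');z=bot.read_state()['position'][2]-.135
h=cv2.cvtColor(im,cv2.COLOR_BGR2HSV)
m=cv2.inRange(h,(8,110,120),(24,255,255));m[265:]=0;m[:, :250]=0;m[:,420:]=0
p=np.argwhere(m)[:, ::-1].astype(np.float32);print('bar',p.min(0),p.max(0),atz(P,np.median(p,0),z))
for q in ['tray','basket']:
  for k in models.tip_of(q,'wrist')[:2]: print(q,k,atz(P,k['position'],0).round(4))
im,d=cams.capture('side');Ps=campose('side')
for q in ['basket_bar','basket','tray']:
  for k in models.tip_of(q,'side')[:2]: print(q,k)
print(proj(Ps,atz(P,np.median(p,0),z)))
E
```

```text
time_s: 30.37
position: [0.5696, 0.1821, 0.3869]
tcp_rot: [[-0.997, 0.076, -0.0], [0.076, 0.997, 0.0], [0.0, 0.0, -1.0]]
force: [0.4, 1.3, -3.1]
opening: 0.25
grasp_force: 30.0
time_s: 31.03
position: [0.5058, 0.2817, 0.3868]
tcp_rot: [[-0.997, 0.076, -0.0], [0.076, 0.997, 0.0], [0.0, 0.0, -1.0]]
force: [-0.1, -0.6, -2.7]
opening: 0.251
grasp_force: 30.0
time_s: 31.7
position: [0.4769, 0.3285, 0.3867]
tcp_rot: [[-0.997, 0.077, 0.0], [0.077, 0.997, -0.0], [-0.0, -0.0, -1.0]]
force: [-0.0, -0.1, -1.6]
opening: 0.251
grasp_force: 30.0
F [ 0.18 -0.04 -2.84] P [0.4772 0.328  0.3867] 0.24992209545202906 31.95
bar [324. 197.] [332. 259.] [0.47812117 0.33254422 0.25168205]
tray {'position': [330.0, 174.3], 'conf': 0.66} [0.4763 0.3394 0.    ]
basket {'position': [325.8, 211.8], 'conf': 0.8} [0.5256 0.3303 0.    ]
basket {'position': [112.7, 138.2], 'conf': 0.23} [0.4094 0.0693 0.    ]
basket_bar {'position': [197.0, 103.4], 'conf': 0.55}
basket {'position': [199.5, 127.2], 'conf': 0.78}
basket {'position': [197.1, 105.2], 'conf': 0.69}
tray {'position': [213.5, 177.9], 'conf': 0.96}
tray {'position': [186.1, 57.5], 'conf': 0.52}
[195.27052115 103.91356774]
```

```bash
python3 -m handwheel '[[0,0,-0.005,0,0,0],[0,0,-0.015,0,0,0],[0,0,-0.03,0,0,0],[0,0,-0.05,0,0,0],[0,0,-0.07,0,0,0],[0,0,-0.09,0,0,0],[0,0,-0.108,0,0,0],[0,0,-0.12,0,0,0]]'
python3 -m handwheel '[[0,0,-0.01,0,0,0],[0,0,-0.02,0,0,0],[0,0,-0.03,0,0,0],[0,0,-0.038,0,0,0],[0,0,-0.045,0,0,0],[0,0,-0.05,0,0,0],[0,0,-0.053,0,0,0],[0,0,-0.055,0,0,0]]'
python3 fm.py
python3 -m handwheel '[[0,0,-0.002,0,0,0],[0,0,-0.004,0,0,0],[0,0,-0.006,0,0,0],[0,0,-0.008,0,0,0],[0,0,-0.01,0,0,0],[0,0,-0.012,0,0,0],[0,0,-0.014,0,0,0],[0,0,-0.014,0,0,0]]'
python3 fm.py
```

```text
time_s: 32.97
position: [0.4755, 0.3278, 0.2637]
tcp_rot: [[-0.997, 0.077, -0.004], [0.077, 0.997, -0.002], [0.004, -0.002, -1.0]]
force: [-0.6, 0.0, -2.9]
opening: 0.252
grasp_force: 30.0
time_s: 33.63
position: [0.4769, 0.3284, 0.2115]
tcp_rot: [[-0.997, 0.077, 0.0], [0.077, 0.997, 0.0], [-0.0, 0.0, -1.0]]
force: [0.4, -0.7, -2.3]
opening: 0.249
grasp_force: 30.0
F [ 0.23 -0.33 -3.05] P [0.477  0.3285 0.2119] 0.24815661007440737 33.8833
time_s: 34.55
position: [0.4769, 0.3284, 0.1975]
tcp_rot: [[-0.997, 0.077, -0.0], [0.077, 0.997, -0.0], [0.0, -0.0, -1.0]]
force: [-0.3, 0.4, -1.6]
opening: 0.25
grasp_force: 30.0
F [-0.    0.2  -0.57] P [0.477  0.3285 0.1979] 0.25022517454355997 34.8
```

```bash
python3 -m handwheel '[[0,0,-0.002,0,0,0],[0,0,-0.005,0,0,0],[0,0,-0.008,0,0,0],[0,0,-0.011,0,0,0],[0,0,-0.014,0,0,0],[0,0,-0.016,0,0,0],[0,0,-0.017,0,0,0],[0,0,-0.017,0,0,0]]'
python3 fm.py
python3 - <<'E'
from h import *
P=campose('wrist');im,d=cams.capture('wrist')
h=cv2.cvtColor(im,cv2.COLOR_BGR2HSV);m=cv2.inRange(h,(8,110,120),(24,255,255));m[265:]=0;m[:, :250]=0;m[:,420:]=0
p=np.argwhere(m)[:, ::-1].astype(np.float32);s=bot.read_state()['position']
print(len(p))
for v in range(int(p[:,1].min()),int(p[:,1].max())+1,6):
    q=p[p[:,1]==v]
    if len(q): print(v,q[:,0].min(),q[:,0].max(),atz(P,(q[:,0].mean(),v),.07).round(4))
E
```

```text
time_s: 35.47
position: [0.4767, 0.3283, 0.1803]
tcp_rot: [[-0.997, 0.077, -0.001], [0.077, 0.997, -0.0], [0.001, -0.0, -1.0]]
force: [0.5, -0.2, -0.5]
opening: 0.251
grasp_force: 30.0
F [ 0.18 -0.27 -0.97] P [0.4769 0.3284 0.1808] 0.2526364461744353 35.7167
141
203 327.0 332.0 [0.4527 0.3354 0.07  ]
215 332.0 332.0 [0.4605 0.3364 0.07  ]
227 327.0 331.0 [0.4682 0.334  0.07  ]
233 326.0 332.0 [0.4722 0.3337 0.07  ]
239 327.0 331.0 [0.4762 0.3334 0.07  ]
245 326.0 331.0 [0.4802 0.3325 0.07  ]
251 325.0 331.0 [0.4842 0.3318 0.07  ]
257 325.0 331.0 [0.4884 0.3315 0.07  ]
```

```bash
python3 -m handwheel '[[0,-0.002,0,0,0,0],[-0.0003,-0.005,0,0,0,0],[-0.0006,-0.009,0,0,0,0],[-0.001,-0.013,0,0,0,0],[-0.0013,-0.017,0,0,0,0],[-0.0016,-0.021,0,0,0,0],[-0.0019,-0.025,0,0,0,0],[-0.002,-0.026,0,0,0,0]]'
python3 fm.py
python3 - <<'E'
from h import *
P=campose('wrist');im,d=cams.capture('wrist')
h=cv2.cvtColor(im,cv2.COLOR_BGR2HSV);m=cv2.inRange(h,(8,110,120),(24,255,255));m[265:]=0;m[:, :250]=0;m[:,440:]=0
p=np.argwhere(m)[:, ::-1].astype(np.float32)
print(len(p))
for v in range(int(p[:,1].min()),int(p[:,1].max())+1,6):
    q=p[p[:,1]==v]
    if len(q): print(v,q[:,0].min(),q[:,0].max(),atz(P,(q[:,0].mean(),v),.07).round(4))
E
```

```text
time_s: 36.43
position: [0.4747, 0.3016, 0.1807]
tcp_rot: [[-0.997, 0.077, -0.0], [0.077, 0.997, -0.0], [0.0, -0.0, -1.0]]
force: [-0.4, -0.4, -0.0]
opening: 0.25
grasp_force: 30.0
F [-0.18 -0.28 -0.93] P [0.4749 0.3022 0.1807] 0.24842048935240132 36.6833
157
203 368.0 372.0 [0.4526 0.3347 0.07  ]
209 366.0 367.0 [0.4563 0.3323 0.07  ]
215 366.0 367.0 [0.4601 0.3322 0.07  ]
221 372.0 372.0 [0.4643 0.3355 0.07  ]
227 367.0 372.0 [0.4682 0.334  0.07  ]
233 366.0 372.0 [0.4721 0.3332 0.07  ]
239 367.0 372.0 [0.4761 0.3334 0.07  ]
245 367.0 373.0 [0.4802 0.3335 0.07  ]
251 366.0 367.0 [0.4841 0.3311 0.07  ]
257 364.0 370.0 [0.4882 0.3308 0.07  ]
```

```bash
python3 -m handwheel '[[0,0,0.01,0,0,0],[0,0,0.03,0,0,0],[0,0,0.055,0,0,0],[0,0,0.085,0,0,0],[0,0,0.115,0,0,0],[0,0,0.14,0,0,0],[0,-0.01,0.15,0,0,0],[-0.002,-0.03,0.15,0,0,0]]'
python3 -m handwheel '[[-0.003,-0.03,0,0,0,0.02],[-0.007,-0.065,0,0,0,0.04],[-0.01,-0.1,0,0,0,0.06],[-0.014,-0.138,0,0,0,0.08],[-0.018,-0.176,0,0,0,0.1],[-0.022,-0.214,0,0,0,0.108],[-0.026,-0.252,0,0,0,0.108],[-0.03,-0.29,0,0,0,0.108]]'
python3 -m handwheel '[[-0.004,-0.038,0,0,0,0],[-0.008,-0.076,0,0,0,0],[-0.012,-0.114,0,0,0,0],[-0.016,-0.152,0,0,0,0],[-0.02,-0.19,0,0,0,0],[-0.024,-0.228,0,0,0,0],[-0.028,-0.266,0,0,0,0],[-0.03,-0.294,0,0,0,0]]'; python3 fm.py
```

```text
time_s: 37.4
position: [0.4746, 0.2737, 0.3343]
tcp_rot: [[-0.997, 0.074, 0.008], [0.074, 0.997, 0.003], [-0.008, 0.004, -1.0]]
force: [1.1, -0.3, -1.1]
opening: 0.251
grasp_force: 30.0
time_s: 38.07
position: [0.4414, -0.0195, 0.3304]
tcp_rot: [[-0.99, -0.139, -0.001], [-0.139, 0.99, -0.0], [0.001, 0.0, -1.0]]
force: [0.9, 0.4, -0.9]
opening: 0.251
grasp_force: 30.0
time_s: 38.73
position: [0.4112, -0.3147, 0.3302]
tcp_rot: [[-0.991, -0.137, -0.001], [-0.137, 0.991, -0.001], [0.001, -0.0, -1.0]]
force: [1.0, -0.3, -1.3]
opening: 0.252
grasp_force: 30.0
F [ 0.13 -0.51 -1.15] P [ 0.4118 -0.3145  0.3301] 0.2526017322694776 38.9833
```

```bash
python3 -m handwheel '[[-0.003,-0.02,0,0,0,0],[-0.006,-0.04,0,0,0,0],[-0.0074,-0.0514,-0.005,0,0,0],[-0.0074,-0.0514,-0.02,0,0,0],[-0.0074,-0.0514,-0.04,0,0,0],[-0.0074,-0.0514,-0.065,0,0,0],[-0.0074,-0.0514,-0.09,0,0,0],[-0.0074,-0.0514,-0.115,0,0,0]]'
python3 -m handwheel '[[0,0,-0.02,0,0,0],[0,0,-0.035,0,0,0],[0,0,-0.0435,0,0,0],[0,0,-0.0435,0,0,0],[0.01,0.0015,-0.0435,0,0,0],[0.02,0.003,-0.0435,0,0,0],[0.03,0.0042,-0.0435,0,0,0],[0.035,0.005,-0.0435,0,0,0]]'; python3 fm.py
python3 - <<'E'
from h import *
P=campose('wrist');im,d=cams.capture('wrist');cv2.imwrite('pics/w12.png',im)
h=cv2.cvtColor(im,cv2.COLOR_BGR2HSV)
m=cv2.inRange(h,(90,120,90),(125,255,255));m[300:]=0;m[:, :240]=0;m[:,400:]=0
for v in range(120,300,8):
    q=np.flatnonzero(m[v])
    if len(q): print(v,np.split(q,np.flatnonzero(np.diff(q)>1)+1).__len__(),q[0],q[-1],[ (a[0],a[-1]) for a in np.split(q,np.flatnonzero(np.diff(q)>1)+1)])
# shank / collar rows: dark
g=cv2.cvtColor(im,cv2.COLOR_BGR2GRAY)
for v in (225,232,240,248,256,262,268): print(v,g[v,270:370:3])
E
```

```text
time_s: 39.65
position: [0.4055, -0.3613, 0.2146]
tcp_rot: [[-0.99, -0.14, -0.0], [-0.14, 0.99, 0.001], [0.0, 0.001, -1.0]]
force: [-0.9, 0.5, -1.0]
opening: 0.25
grasp_force: 30.0
time_s: 40.32
position: [0.443, -0.3585, 0.1735]
tcp_rot: [[-0.99, -0.14, 0.003], [-0.14, 0.99, -0.003], [-0.003, -0.003, -1.0]]
force: [0.6, -0.5, -1.0]
opening: 0.252
grasp_force: 30.0
F [ 0.02 -0.56 -1.08] P [ 0.4416 -0.358   0.1728] 0.2538845954413335 40.5667
225 [110 110 109 111 111 110 110 110 111 109 110 111 114 114 114 115 115 115
 116 116 117 117 115 117 117 118 120 123 123 124 123 123  99  97]
232 [240 241 241 241 241 241 241 241 241 241 241 240 240 240 240 240 237 226
 232 231 231 230 230 226 238 239 240 240 241 240 241 240 179  97]
240 [240 241 241 241 241 241 241 241 240 240 240 239 240 240 240 241 168 143
 210 244 244 244 230 247 241 240 240 240 240 239 239 239 168  96]
248 [241 241 241 241 241 241 240 240 240 239 239 239 239 240 240 240 156 143
 192 241 240 240 240 240 240 240 240 240 240 239 239 239 159  96]
256 [241 241 241 241 241 240 240 240 240 240 240 241 241 240 240 241 149 144
 177 240 240 240 240 240 240 240 240 239 238 237 238 238 133  97]
262 [241 241 241 241 241 133 108 109 106 106 106 106 106 105 105 104 105 105
 102 101 102 102  99  99  98  98  96  95  93 175 238 238 114  96]
268 [241 240 240 240 241 142 159 158 157 156 156 153 152 151 150 149 148 146
 146 145 144 143 140 141 138 138 136 135 135 169 238 238 110  97]
```

```bash
python3 - <<'E'
from h import *
P=campose('wrist');im,d=cams.capture('wrist');g=cv2.cvtColor(im,cv2.COLOR_BGR2GRAY).astype(int);s=bot.read_state()
Tr=np.array(s['tcp_rot'])
for v in (236,244,252):
    q=np.flatnonzero(g[v,200:420]>200)+200
    for u in (q[0]-.5,q[-1]+.5):
        w=atz(P,(u,v),.006);print(v,u,d[v,int(u)],w.round(4),(Tr.T@(w-s['position'])).round(4))
    k=np.flatnonzero(g[v,300:340]<200)+300;print('shank',k[0],k[-1])
E
```

```text
236 264.5 0.3244433 [ 0.4599 -0.4002  0.006 ] [-0.0138 -0.0447  0.1662]
236 365.5 0.31534868 [ 0.449  -0.3219  0.006 ] [-0.0138  0.0344  0.1662]
shank 318 339
244 264.5 0.3256473 [ 0.4665 -0.3996  0.006 ] [-0.0204 -0.0449  0.1662]
244 365.5 0.31822225 [ 0.4555 -0.3208  0.006 ] [-0.0204  0.0346  0.1662]
shank 318 324
252 265.5 0.32110292 [ 0.473  -0.3981  0.006 ] [-0.0271 -0.0444  0.1662]
252 365.5 0.3202719 [ 0.462  -0.3196  0.006 ] [-0.0271  0.0349  0.1662]
shank 317 324
```

```bash
python3 -m handwheel '[[0,-0.002,0,0,0,0],[0.0005,-0.0038,0,0,0,0],[0.0055,-0.0031,0,0,0,0],[0.0155,-0.0017,0,0,0,0],[0.0255,-0.0003,0,0,0,0],[0.0345,0.0009,0,0,0,0],[0.0405,0.0018,0,0,0,0],[0.0425,0.002,0,0,0,0]]'
python3 fm.py
python3 - <<'E'
from h import *
P=campose('wrist');im,d=cams.capture('wrist');s=bot.read_state();Tr=np.array(s['tcp_rot'])
g=cv2.cvtColor(im,cv2.COLOR_BGR2GRAY).astype(int);h=cv2.cvtColor(im,cv2.COLOR_BGR2HSV)
for v in range(180,262,6):
    q=np.flatnonzero(g[v,200:440]>195)+200
    b=np.flatnonzero(cv2.inRange(h[v:v+1],(90,110,80),(125,255,255))[0,240:400])+240
    f=lambda u,z:(Tr.T@(atz(P,(u,v),z)-s['position']))[1].round(4)
    print(v,(q[0],q[-1],(f(q[0],.006)+f(q[-1],.006))/2) if len(q) else '', [(a[0],a[-1],f(a[0],.116),f(a[-1],.116)) for a in np.split(b,np.flatnonzero(np.diff(b)>2)+1)] if len(b) else '')
E
```

```text
time_s: 41.33
position: [0.4846, -0.3557, 0.1722]
tcp_rot: [[-0.99, -0.14, 0.001], [-0.14, 0.99, -0.0], [-0.001, -0.001, -1.0]]
force: [-0.3, -0.9, -2.3]
opening: 0.247
grasp_force: 30.0
F [-0.63  0.28 -1.11] P [ 0.4833 -0.3557  0.1721] 0.25267243140446116 41.5833
180 (np.int64(267), np.int64(372), np.float64(-0.0014999999999999979)) 
186 (np.int64(268), np.int64(372), np.float64(-0.0011000000000000003)) 
192 (np.int64(268), np.int64(372), np.float64(-0.0011000000000000003)) 
198 (np.int64(268), np.int64(371), np.float64(-0.0015000000000000013)) 
204 (np.int64(269), np.int64(371), np.float64(-0.0011499999999999982)) 
210 (np.int64(269), np.int64(371), np.float64(-0.0011500000000000017)) 
216 (np.int64(269), np.int64(371), np.float64(-0.0011500000000000017)) 
222 (np.int64(269), np.int64(371), np.float64(-0.0011000000000000003)) 
228 (np.int64(270), np.int64(370), np.float64(-0.0011500000000000017)) 
234 (np.int64(270), np.int64(370), np.float64(-0.0011499999999999982)) 
240 (np.int64(270), np.int64(370), np.float64(-0.0011499999999999982)) [(np.int64(274), np.int64(304), np.float64(-0.0238), np.float64(-0.0088)), (np.int64(336), np.int64(366), np.float64(0.0071), np.float64(0.0221))]
246 (np.int64(270), np.int64(370), np.float64(-0.0011499999999999982)) [(np.int64(275), np.int64(275), np.float64(-0.0234), np.float64(-0.0234)), (np.int64(278), np.int64(280), np.float64(-0.0219), np.float64(-0.0209)), (np.int64(359), np.int64(366), np.float64(0.0187), np.float64(0.0222))]
252 (np.int64(271), np.int64(370), np.float64(-0.0008000000000000021)) [(np.int64(275), np.int64(280), np.float64(-0.0235), np.float64(-0.021)), (np.int64(359), np.int64(366), np.float64(0.0188), np.float64(0.0223))]
258 (np.int64(271), np.int64(369), np.float64(-0.0011999999999999997)) [(np.int64(275), np.int64(281), np.float64(-0.0236), np.float64(-0.0206)), (np.int64(359), np.int64(365), np.float64(0.0189), np.float64(0.0219))]
```

```bash
python3 - <<'E'
from h import *
P=campose('wrist');im,d=cams.capture('wrist');s=bot.read_state();Tr=np.array(s['tcp_rot']);h=cv2.cvtColor(im,cv2.COLOR_BGR2HSV)
for u in (290,350):
    b=np.flatnonzero(cv2.inRange(h[:,u:u+1],(90,110,80),(125,255,255))[:300,0]);print(u,b)
    for v in (b[0]-.5,b[-1]+.5): print(v,d[int(v),u],(Tr.T@(atz(P,(u,v),.114)-s['position'])).round(4))
g=cv2.cvtColor(im,cv2.COLOR_BGR2GRAY);print(g[225:285,290])
E
```

```text
290 [238 239 240 241 242 243]
237.5 0.20964342 [ 0.0188 -0.016   0.0582]
243.5 0.20547603 [ 0.0156 -0.016   0.0582]
350 [238 239 240 241 242 243]
237.5 0.20790339 [0.0188 0.0142 0.0582]
243.5 0.20486335 [0.0156 0.0143 0.0582]
[234 233 234 233 234 234 228 197 148 123 118 115 104  97 137 188 205 208
 209 212 222 231 233 233 233 233 233 234 233 234 234 234 235 228 180 109
  75 102 134 149 151 150 150 150 149 148 149 148 147 147 147 145 145 146
 145 136 107  74  53  48]
```

```bash
python3 -m handwheel '[[0,0,-0.003,0,0,0],[0,0,-0.006,0,0,0],[0,0,-0.009,0,0,0],[0,0,-0.012,0,0,0],[0,0,-0.014,0,0,0],[0,0,-0.016,0,0,0],[0,0,-0.018,0,0,0],[0,0,-0.019,0,0,0]]'
python3 fm.py
python3 -m handwheel '[[0,0,-0.0003,0,0,0],[0,0,-0.0006,0,0,0],[0,0,-0.0009,0,0,0],[0,0,-0.0012,0,0,0],[0,0,-0.0015,0,0,0],[0,0,-0.0015,0,0,0],[0,0,-0.0015,0,0,0],[0,0,-0.0015,0,0,0]]'
python3 fm.py
```

```text
time_s: 42.35
position: [0.4829, -0.3559, 0.1528]
tcp_rot: [[-0.99, -0.139, -0.0], [-0.139, 0.99, 0.0], [0.0, 0.0, -1.0]]
force: [-0.3, 0.7, -0.7]
opening: 0.249
grasp_force: 30.0
F [-0.03  0.28 -0.75] P [ 0.4829 -0.356   0.1531] 0.25219683768919593 42.6
time_s: 43.27
position: [0.483, -0.356, 0.1517]
tcp_rot: [[-0.99, -0.139, -0.0], [-0.139, 0.99, 0.0], [0.0, 0.0, -1.0]]
force: [0.6, 0.2, -1.1]
opening: 0.251
grasp_force: 30.0
F [-0.22 -0.44 -1.05] P [ 0.483  -0.356   0.1517] 0.2507428323670043 43.5167
```

```bash
python3 -m handwheel '[[0,0,-0.0003,0,0,0],[0,0,-0.0006,0,0,0],[0,0,-0.0009,0,0,0],[0,0,-0.0012,0,0,0],[0,0,-0.0015,0,0,0],[0,0,-0.0015,0,0,0],[0,0,-0.0015,0,0,0],[0,0,-0.0015,0,0,0]]'
python3 fm.py
```

```text
time_s: 44.18
position: [0.4829, -0.356, 0.1504]
tcp_rot: [[-0.99, -0.139, 0.0], [-0.139, 0.99, -0.0], [-0.0, -0.0, -1.0]]
force: [-0.2, 1.2, 2.1]
opening: 0.248
grasp_force: 30.0
F [-0.19  0.56  1.93] P [ 0.4829 -0.356   0.1504] 0.24839532084546578 44.4333
```

Contact is felt at exactly the seat height. Releasing.

```bash
python3 -m handwheel '[[0,0,0,0,0,0],[0,0,0,0,0,0],[0,0,0,0,0,0],[0,0,0,0,0,0],[0,0,0,0,0,0],[0,0,0,0,0,0],[0,0,0,0,0,0],[0,0,0,0,0,0]]' 0.6
python3 -m handwheel '[[0,0,0,0,0,0],[0,0,0.005,0,0,0],[0,0,0.015,0,0,0],[0,0,0.035,0,0,0],[0,0,0.06,0,0,0],[0,0,0.09,0,0,0],[0,0,0.12,0,0,0],[0,0,0.15,0,0,0]]'
python3 - <<'E'
from h import *
cams.capture('wrist')
P=campose('wrist');im,d=cams.capture('wrist')
h=cv2.cvtColor(im,cv2.COLOR_BGR2HSV)
m=(cv2.inRange(h,(0,120,100),(8,255,255))|cv2.inRange(h,(172,120,100),(180,255,255)));m[:150]=0;m[270:]=0;m[:,:260]=0;m[:,370:]=0
p=np.argwhere(m)[:, ::-1];W=np.array([back(P,q,d[q[1],q[0]]) for q in p])
t=W[:,2]>.157;print(np.percentile(W[:,2],[5,95]),cv2.minAreaRect(W[t][:,:2].astype(np.float32)))
b=W[W[:,2]<.15];print(len(b),b[:,:2].mean(0) if len(b) else '')
s,ds=cams.capture('side');Ps=campose('side')
h=cv2.cvtColor(s,cv2.COLOR_BGR2HSV);m=cv2.inRange(h,(5,130,130),(20,255,255));m[:140]=0;m[215:]=0;m[:,:160]=0;m[:,250:]=0
q=np.argwhere(m)[:, ::-1];print('orange in tray',len(q),q.mean(0) if len(q) else '',atz(Ps,q.mean(0),.07) if len(q) else '')
for k in models.tip_of('basket','side')[:2]: print(k,atz(Ps,k['position'],.004))
st=bot.read_state();print(st['opening'],st['position'],st['force'],st['time_s'])
E
```

```text
time_s: 45.1
position: [0.4829, -0.356, 0.1502]
tcp_rot: [[-0.99, -0.139, -0.0], [-0.139, 0.99, 0.0], [0.0, 0.0, -1.0]]
force: [-0.8, 0.5, 0.1]
opening: 0.748
grasp_force: 0.0
time_s: 45.77
position: [0.4828, -0.3558, 0.3027]
tcp_rot: [[-0.99, -0.139, 0.001], [-0.139, 0.99, -0.001], [-0.001, -0.001, -1.0]]
force: [1.0, -0.1, 0.0]
opening: 0.799
grasp_force: 0.0
[0.12315795 0.16354991] ((0.4858703315258026, -0.35636845231056213), (0.021939998492598534, 0.021212954074144363), 7.804337978363037)
248 [ 0.47840805 -0.35715287]
orange in tray 11 [205.18181818 158.63636364] [0.47497435 0.33366454 0.07      ]
{'position': [209.1, 177.3], 'conf': 0.61} [0.47336975 0.32668285 0.004     ]
0.8000381587005526 [ 0.48322028 -0.35623308  0.30216527] [ 0.51442939  1.09483573 -0.34035097] 45.9667
```

```bash
python3 -c "
from rig import bot
print(bot.hand_in())"
```

```text
the job is handed in; nothing more can be done
None
```

The job is handed in, result not shown: the basket stands off the hook near the tray's centre and the rod hangs back in its stand about 2 mm from where it started, but my first lift caught the hook under the stand's fork and dropped the rod (re-grasped), and I viewed 12 pictures where 10 were allowed.

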